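# Load a specimen-mount blank into the marking press

## Task

Load the square aluminium mount blank into the bench marking press so that it is ready to mark. Before you reach in under the marking head, push the red mushroom stop on the yellow box down until it latches; then lower the square blank into the square nest (do not drop it in) so that it lies flat on the bottom, and slide the clear guard fully shut in front of it. Last of all twist the stop clockwise until it springs back up, and leave the round blank and everything else on the desk where it is.

Things in the scene. Friction and masses are not known exactly. Their poses are not given: they have to be found in the camera images.
- blank_square: the blank to load: a bright aluminium square plate 32 x 32 mm, 14 mm thick, 38 g, lying flat on the flat blue case. Origin: centre of its underside; x and y run square to its sides (all four sides are alike), z up.
- blank_round: another blank that does not fit this nest: an aluminium disc 38 mm in diameter, 14 mm thick, lying on the blue case, 65 to 95 mm from the square one. Origin: centre of its underside. Leave it.
- slide_case: flat blue plastic slide case, 126 (x) x 166 (y) x 26 mm, fixed to the desk; the two blanks lie on its top. Origin: centre of its underside.
- marker: the bench marking press, fixed to the desk: grey base 215 mm wide (y), 26 mm high. Origin: on the desk under the nest's centre; -x is its front, to the robot, +y its left as the robot sees it. The guard's rail runs along y at x = -112 mm, 38 mm high, to an end stop 58 mm high at y = 219 mm. Yellow stop box: centre x = -60, y = -150 mm, 78 x 78 mm, top at z = 70 mm.
- head_edge (a point): middle of the lower front edge of the white marking head that overhangs the nest: 217 mm above the desk, 18 mm nearer the robot than the nest's centre. From it the head reaches 42 mm to each side, 88 mm back and 150 mm up. An upright gripper over the nest strikes the head; a tool leaning 30 to 45 degrees (fingers pointing down and away from the robot) comes in from the front and clears it.
- stylus_tip (a point): tip of the thin marking stylus under the head, 174 mm above the desk on the nest's axis; above it, from 187 mm, the chuck, 18 mm thick, and from 204 mm 36 mm thick.
- interlock (a point): top centre of the black interlock switch at the right end of the guard's rail, 78 mm above the desk, 30 (x) x 20 (y) mm; the shut guard comes up to it.
- nest_seat (a point): centre of the floor of the nest's square cavity, under the marking head, 34 mm above the desk; x and y run along the cavity's sides (parallel to the press), z up. The cavity measures 34.4 x 34.4 mm and is 6 mm deep, with a chamfered mouth; it is sunk in a steel plate 96 x 96 mm whose top is 40 mm above the desk, so the seated blank stands 8 mm proud.
- guard (a joint): sliding clear guard, 108 mm wide, m: 0 = fully shut (in front of the nest, against the interlock switch), grows as it slides open to the press's left (+y), to 0.145. It stands open at first. It slides with about 1.5 N and stays where it is left.
- guard_grip (a point): middle of the guard's upright black grip, a block 24 (x) x 14 (y) x 32 mm high on the middle of the guard's top edge; it moves with the guard. The point lies 125 mm above the desk, the grip's top 14 mm above it, its foot 16 mm below. The guard runs along y of this frame.
- stop_plunger (a joint): how far the mushroom stop is pressed in, m: 0 = up (press armed), about 0.0057 = latched down, 0.0075 = hard stop. The spring pushes back with 3 to 4 N. Press it past 0.006 and let go: it snaps round and latches.
- stop_head (a joint): turn of the mushroom head, rad, positive counter-clockwise seen from above: about 0 when up. When pressed it snaps counter-clockwise to about 0.75 by itself (a spring of about 0.1 N m) and so latches. To reset, grip it and turn it clockwise by 0.8 to 1.1 rad (0 to its stop at -0.35), then let go or let it rise: it springs up.
- stop_top (a point): top centre of the red mushroom stop, a domed round head 40 mm in diameter; its rim to grip reaches from 6 to 15 mm below this point and its underside is 18 mm below it. The point lies 104 mm above the desk (34 mm over the yellow box) when up, 5.7 mm less when latched. It is 150 mm to the right of and 60 mm in front of the nest.
- foam_red: brown pinned beetle on a white foam cube 24 x 30 x 18 mm, 52 mm high with the pin; loose bystander. Origin: centre of its underside.
- foam_black: black pinned beetle on a white foam cube 24 x 30 x 18 mm, 52 mm high with the pin; loose bystander. Origin: centre of its underside.
- vial_red: glass vial with a red cap, 21 mm in diameter, 70 mm high; loose bystander. Origin: centre of its underside.
- vial_blue: glass vial with a blue cap, 21 mm in diameter, 64 mm high; loose bystander. Origin: centre of its underside.
- pin_block: stepped wooden pinning block 32 x 78 x 36 mm; loose bystander. Origin: centre of its underside.
- dropper: amber dropper bottle, 33 mm in diameter, 100 mm high; loose bystander. Origin: centre of its underside.
There are look-alikes about, which are no part of the job. Leave any pink or purple look-alike of the blank_square alone.

How it is judged:
On the way, in this order (a step that is already met when the one before it is completed fails the run):
1. the stop is down and stays latched with nothing touching it (value of joint stop_plunger above 0.005 m and value of joint stop_head above 0.4 rad and contact force between the fingers and marker below 0.2 N), for 0.2 s.
2. the square blank lies let go in the nest while the stop is still latched (z of blank_square in the frame of nest_seat below 0.002 m and horizontal distance between blank_square and nest_seat below 0.003 m and angle between blank_square's own z axis and vertical below 0.06 rad and contact force between the fingers and blank_square below 0.1 N and value of joint stop_plunger above 0.005 m and value of joint stop_head above 0.4 rad), for 0.2 s.
3. the guard is shut over the seated blank while the stop is still latched (all of step 2 and value of joint guard below 0.006 m), for 0.2 s.
At the end, for the whole second after the job is handed in: The square blank lies flat and still in the nest: its underside within 2 mm of the nest's floor, within 3 mm of the centre and tilted less than 0.06 rad; the guard is within 6 mm of fully shut; the stop is up again, within 1.5 mm (z of blank_square in the frame of nest_seat below 0.002 m and horizontal distance between blank_square and nest_seat below 0.003 m and angle between blank_square's own z axis and vertical below 0.06 rad and contact force between the fingers and blank_square below 0.1 N and value of joint guard below 0.006 m and value of joint stop_plunger below 0.0015 m and linear speed of blank_square below 0.01 m/s); the robot touches nothing.
It fails at once if reached in under the marking head while the stop was not pressed (distance between the grasp point and nest_seat below 0.07 m and value of joint stop_plunger below 0.003 m).
It fails at once if the blank was dropped towards the nest from more than 4 mm above its mouth (horizontal distance between blank_square and nest_seat below 0.03 m and z of blank_square in the frame of nest_seat above 0.01 m and contact force between anything else and blank_square below 0.02 N).
It fails at once if the round blank or another thing on the desk was shifted by more than 20 mm (distance of any of blank_round, foam_red, foam_black, vial_red, vial_blue, pin_block, dropper from where it was at the start of the episode above 0.02 m).
It also fails if it takes over 72 s, if anything falls off the work surface, if the arm or the gripper's body presses on something with over 40 N, if the wrist force passes 120 N, or if a joint passes its speed limit or range.

## Robot

A 7-joint arm with a two-finger parallel gripper is mounted at the origin on a cart in front of the work surface, level with it; the furniture and walls round the work are solid. World frame = base frame: x ahead of the robot, y to its left, z up, the work surface at z = 0. Lengths are in m, angles in rad, forces in N, time in s.
With the tool pointing down it reaches from about 0.35 to 0.9 m from the base axis. Payload 7.2 kg.
Tool frame: the origin (TCP) lies on the centre line of the jaws, within the pads' length; the fingertips stand ahead of it and the grasp point (between the pads) lies 5 mm behind it (env.tips_ahead is the z of the fingertips in the tool frame, in m); z points along the fingers, y is the line along which they close (so a half turn about z gives the same grasp; the last joint's range is limited). The gripper opens to 88 mm and grips with 3 to 60 N. Pads are 20 mm wide; open, the fingers measure 115 mm over their backs; the gripper's body (75 mm by 178 mm) begins 61 mm behind the grasp point.
Start: joints at [1.259, 0.411, -0.013, 1.596, 0.006, 1.134, -0.082], TCP at [0.151, -0.607, 0.201] pointing down, gripper open.
Joint ranges: [-2.95, 2.95], [-0.29, 1.99], [-1.47, 1.44], [0.14, 2.54], [-1.03, 4.17], [0.13, 1.85], [-2.86, 2.86]. Speed limits (rad/s): [2.39, 2.39, 3.01, 3.01, 3.14, 3.14, 3.14].

## Interface

Orientations are given as a unit quaternion [w, x, y, z].
In Python, from rig import env gives the robot as it stands.
- The arm moves only by the tool servo_tool, never from a script. Its argument "deltas" is a list of rows, each an object of numbers: "tx", "ty", "tz": the shift along the tool's x, y, z in cm; "wx", "wy", "wz": the turn, a rotation vector about the tool's x, y, z in degrees. A call has exactly 8 rows; each row is the pose to reach, as a shift and turn from the pose commanded when the call began, along the tool's axes at that moment; what a row does not reach only later rows make up. A row lasts 1/8 s, in which the tool goes at most 62.5 mm and 10.7 degrees, less where a joint would pass 70% of its speed; a pose out of reach is approached as far as the arm can. A call with a gripper value outside its range is refused whole. "claw" is the opening, from -1 (shut) to 1 (fully open), set as the call begins (left out, the last holds). The fingers move at their own pace and stop on an object; the grip force is fixed at half the most. Time passes only in rows, so rows that repeat a pose let the fingers close, or fill a call up. It gives the time, the measured TCP pose, the force, the opening and the grip force at its end, in the units of the state.
- env.state(): the state, without advancing time (a new reading comes with each control period).
- env.get_image(name): name is "scene" or "top" or "wrist"; returns the picture (400x640x3 uint8, blue, green, red); there is no depth.
- env.calibration(name): a dict with "fx", "fy", "cx", "cy" (pixels), "rvec" (rotation vector, rad) and "tvec" (3), from world to camera coordinates, as OpenCV has them; the wrist camera has in their place "mount" (4x4, takes a point from camera to tool coordinates, whose origin is the TCP and whose axes are the flange's). Camera axes: x right, y down, z forward; pixel columns grow to the right and rows downward; lengths in m; the calibration is good to about 2 mm. A picture is of the moment at which its call begins: read the wrist's pose just before it. calibration takes no time and is no camera call.
- env.sign_off(): hands the job in; it is judged then, once.
The state is a dict: "time": time; "joint_positions": joint angles; "qd": joint speeds; "tau": joint torques, N m; "position": TCP position; "ee_rot": TCP orientation; "force": force on the tool from outside, world axes, zero at the start; "moment": the same for the moment, N m; "finger_gap": opening from 0.0 (shut) to 1.0 (fully open); "grasp_force": force on a finger pad.
Only numpy, scipy, OpenCV 4.12 (cv2) and the standard library are available. Lean on these libraries where they do the work, as an engineer would, in place of code of your own. Each camera call takes 0.05 s, during which the arm holds its last target. There are 200 camera calls.

## Working session

There is one attempt and no reset: what is moved stays moved. The work goes in short steps, Python scripts to look and compute and a tool call to move; the robot and the scene stay as the last step left them, time stands still between calls to the robot, and variables do not carry over. Pictures are saved under pics/ and viewed, at most 10 in all, crops included, and the job is handed in when it is done.

Besides the shell and the picture viewer there is one more tool, called after "Call:" in YAML: its name, and indented under it one key for each argument. servo_tool: Moves the arm, as the interface text tells. Its arguments: {"type":"object","properties":{"deltas":{"type":"array"},"claw":{"type":"number"}},"required":["deltas"]}

```bash
ls; mkdir -p pics; python3 - <<'E'
from rig import env
import cv2,numpy as np
print(env.state()); print(env.tips_ahead)
for n in("scene","top","wrist"):
    im=env.get_image(n);cv2.imwrite(f"pics/{n}0.png",im);print(n,env.calibration(n))
E
```

```text
pics
{'time': 0.0, 'joint_positions': array([ 1.25881762,  0.41189893, -0.01270588,  1.59701719,  0.00559313,
        1.13432456, -0.08218524]), 'qd': array([ 4.88001043e-04, -5.13790409e-04,  5.05944913e-04, -3.96169100e-04,
        1.00808606e-03, -3.98414965e-04, -7.45972935e-06]), 'tau': array([-1.04543626e-03, -5.87954628e+01,  6.41330257e-01, -2.91079688e+01,
       -5.38701389e-02,  1.83496799e-02,  1.54687027e-04]), 'position': array([ 0.15068218, -0.60600859,  0.20002075]), 'ee_rot': array([-7.91646896e-04,  9.92578495e-01,  1.21602966e-01, -1.52747985e-04]), 'force': array([ 0.09382671, -0.49084918,  0.21277267]), 'moment': array([-0.01976279,  0.03607972,  0.03877552]), 'grasp_force': 0.0, 'finger_gap': 0.9987208113906832}
0.014
scene {'fx': 400.61452155838145, 'fy': 400.61452155838145, 'cx': 320.9329185527752, 'cy': 197.81022248043317, 'rvec': array([ 0.84035464, -2.29511111,  1.34495845]), 'tvec': array([0.45608619, 0.28624867, 0.94837699])}
top {'fx': 395.30181609946555, 'fy': 395.30181609946555, 'cx': 327.1986620759314, 'cy': 199.02696041597974, 'rvec': array([ 2.16482648, -2.18160087,  0.0814145 ]), 'tvec': array([0.0568205 , 0.56666044, 1.18112147])}
wrist {'fx': 338.72248013152847, 'fy': 338.72248013152847, 'cx': 329.3773994104971, 'cy': 199.78697059184324, 'mount': array([[ 4.54734216e-04, -9.66423850e-01, -2.56952789e-01,
         6.96848091e-02],
       [ 9.99999895e-01,  4.55475397e-04,  5.66325111e-05,
        -6.34186117e-04],
       [ 6.23046642e-05, -2.56952788e-01,  9.66423955e-01,
        -1.85053502e-01],
       [ 0.00000000e+00,  0.00000000e+00,  0.00000000e+00,
         1.00000000e+00]])}
```

View pics/top0.png

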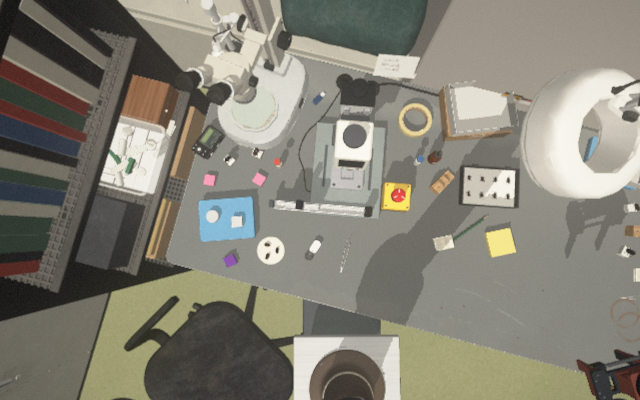

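View pics/scene0.png

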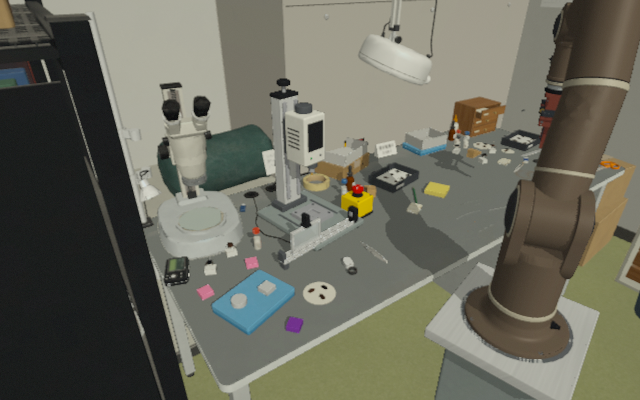

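The top view shows the square blank at (237,221), the round one at (212,216), the blue case at (227,219), the red stop at (398,196), and the press around (350,170). The guard is open to the left, and the scene view agrees.

```bash
cat > h.py <<'E'
import cv2,numpy as np
from rig import env
from scipy.spatial.transform import Rotation as R
def quat(q): return R.from_quat([q[1],q[2],q[3],q[0]])
def cam(n,st=None):
    c=env.calibration(n);K=np.array([[c['fx'],0,c['cx']],[0,c['fy'],c['cy']],[0,0,1]])
    if 'rvec' in c:
        Rm=cv2.Rodrigues(c['rvec'])[0];t=c['tvec']
    else:
        T=np.eye(4);T[:3,:3]=quat(st['ee_rot']).as_matrix();T[:3,3]=st['position']
        W=np.linalg.inv(T@c['mount']);Rm=W[:3,:3];t=W[:3,3]
    return K,Rm,t
def ray(cm,uv,z):
    K,Rm,t=cm;uv=np.atleast_2d(uv).astype(float)
    d=(np.linalg.inv(K)@np.c_[uv,np.ones(len(uv))].T).T@Rm
    o=-Rm.T@t
    return o+d*((z-o[2])/d[:,2])[:,None]
def proj(cm,P):
    K,Rm,t=cm;p=(np.atleast_2d(P)@Rm.T+t)@K.T
    return p[:,:2]/p[:,2:]
def tri(cms,uvs):
    A=[];b=[]
    for (K,Rm,t),uv in zip(cms,uvs):
        d=Rm.T@np.linalg.inv(K)@np.r_[uv,1];d/=np.linalg.norm(d);P=np.eye(3)-np.outer(d,d)
        A.append(P);b.append(P@(-Rm.T@t))
    return np.linalg.lstsq(np.vstack(A),np.hstack(b),rcond=None)[0]
def blobs(im,lo,hi,amin=30):
    m=cv2.inRange(cv2.cvtColor(im,cv2.COLOR_BGR2HSV),np.array(lo),np.array(hi))
    cs,_=cv2.findContours(m,cv2.RETR_EXTERNAL,cv2.CHAIN_APPROX_NONE)
    return sorted([c for c in cs if cv2.contourArea(c)>amin],key=cv2.contourArea,reverse=True)
E
python3 - <<'E'
from h import *
im=cv2.imread('pics/top0.png');cm=cam('top')
for nm,lo,hi,z in(('blue',(95,120,90),(110,255,255),.026),('yellow',(22,150,120),(32,255,255),.07),('red',(0,190,120),(6,255,255),.1)):
    for c in blobs(im,lo,hi)[:3]:
        r=cv2.minAreaRect(c);print(nm,np.round(r[0],1),np.round(ray(cm,r[0],z)[0],4));
        b=ray(cm,cv2.boxPoints(r),z)[:,:2];e=np.diff(b,axis=0);print('  sides',np.round(np.linalg.norm(e,axis=1),3),'ang',np.round(np.degrees(np.arctan2(e[:,1],e[:,0]))%90,1))
print(ray(cm,[[237,221],[212,216]],.04))
cv2.imwrite('pics/c1.png',cv2.resize(im[95:255,185:435],None,fx=3.2,fy=3.2,interpolation=cv2.INTER_CUBIC))
E
```

```text
yellow [395.9 196.4] [ 0.5693 -0.1493  0.07  ]
  sides [0.078 0.078 0.078] ang [84.2 84.7 83.9]
[[0.50174523 0.32361752 0.04      ]
 [0.51734126 0.39917539 0.04      ]]
```

View pics/c1.png

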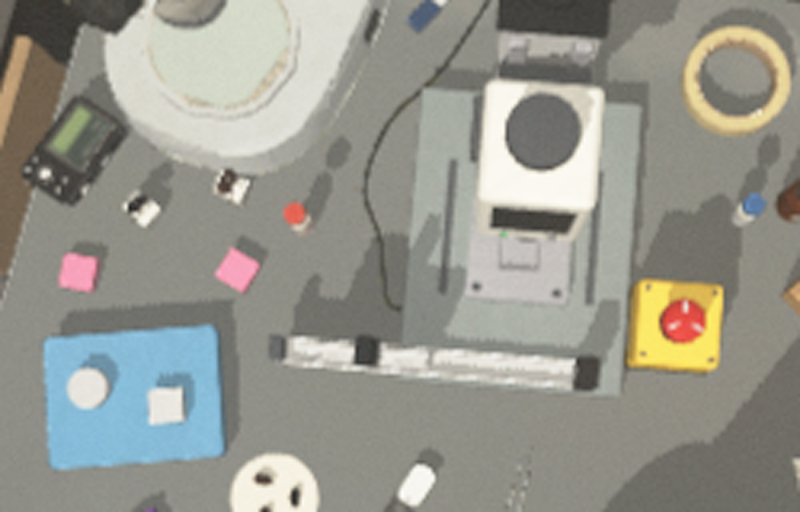

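The enlarged crop shows the nest at about crop (520,254), the grip at (368,350), the interlock at (586,374) and the stop at (684,320). The blank's square is at (166,405). I'll refine the numbers next.

```bash
python3 - <<'E'
from h import *
im=cv2.imread('pics/top0.png');cm=cam('top');hsv=cv2.cvtColor(im,cv2.COLOR_BGR2HSV)
print(hsv[230,205],hsv[192,398],hsv[221,237],hsv[216,212])
f=lambda x,y:[185+x/3.2-.34,95+y/3.2-.34]
for n,p,z in(('nest',f(520,254),.04),('grip',f(368,350),.139),('ilock',f(586,366),.078),('endstop',f(277,347),.058)):print(n,ray(cm,p,z)[0].round(4))
P=ray(cm,[f(468,295),f(568,303)],.04);print('plate front corners',P.round(4))
for nm,lo,hi,z in(('blue',(90,80,80),(115,255,255),.026),('red',(0,150,80),(8,255,255),.1)):
    for c in blobs(im,lo,hi,60)[:3]:
        r=cv2.minAreaRect(c);b=ray(cm,cv2.boxPoints(r),z)[:,:2];e=np.diff(b,axis=0)
        print(nm,np.round(r[0],1),np.round(ray(cm,r[0],z)[0],4),np.round(np.linalg.norm(e,axis=1),3),'ang',np.round(np.degrees(np.arctan2(e[:,1],e[:,0]))%90,1))
sub=np.zeros_like(im);sub[200:235,200:250]=im[200:235,200:250]
for c in blobs(sub,(0,0,140),(179,60,255),40):
    r=cv2.minAreaRect(c);b=ray(cm,cv2.boxPoints(r),.04)[:,:2];e=np.diff(b,axis=0)
    print('blank',np.round(r[0],1),np.round(ray(cm,r[0],.04)[0],4),np.round(np.linalg.norm(e,axis=1),3),'ang',np.round(np.degrees(np.arctan2(e[:,1],e[:,0]))%90,1))
E
```

```text
[101  98 217] [  2 122 227] [ 20  10 234] [ 21  11 234]
nest [ 0.6411 -0.0086  0.04  ]
grip [0.5441 0.1274 0.139 ]
ilock [ 0.5324 -0.0657  0.078 ]
endstop [0.5535 0.2182 0.058 ]
plate front corners [[ 0.6025  0.0408  0.04  ]
 [ 0.5942 -0.0533  0.04  ]]
blue [226.3 218.5] [0.51   0.3598 0.026 ] [0.166 0.124 0.165] ang [3.6 4.6 3.7]
red [398. 195.] [ 0.5705 -0.1505  0.1   ] [0.034 0.034 0.034] ang [89.5 88.6 89.5]
blank [212.5 215.5] [0.5188 0.3977 0.04  ] [0.039 0.039 0.039] ang [ 1.1 89.5  0.9]
blank [236.5 221. ] [0.5018 0.3251 0.04  ] [0.036 0.033 0.036] ang [ 0.8 89.6  0.6]
```

```bash
cat >> h.py <<'E'
def rot(yaw,lean): return R.from_euler('z',yaw,degrees=True)*R.from_euler('y',-lean,degrees=True)*R.from_matrix(np.diag([1.,-1,-1]))
def go(pos,yaw,lean,frm=None):
    """tool-frame deltas (cm,deg) from pose frm=(pos,yaw,lean) or measured pose"""
    if frm is None: s=env.state();p0,R0=s['position'],quat(s['ee_rot'])
    else: p0,R0=np.array(frm[0]),rot(*frm[1:])
    print('t',np.round(R0.inv().apply(np.array(pos)-p0)*100,2),'w',np.round((R0.inv()*rot(yaw,lean)).as_rotvec(degrees=True),2))
E
python3 - <<'E'
from h import *
go([.5,-.2,.22],-5,0)
E
```

```text
t [ 43.7  -30.98  -1.95] w [-0.07  0.02 18.97]
```

Call:
servo_tool:
  deltas:
    - {"tx": 4,"ty": -3,"tz": -1,"wz": 3}
    - {"tx": 9,"ty": -6.5,"tz": -2,"wz": 6}
    - {"tx": 14,"ty": -10,"tz": -2,"wz": 9}
    - {"tx": 19,"ty": -13.5,"tz": -2,"wz": 12}
    - {"tx": 24,"ty": -17,"tz": -2,"wz": 15}
    - {"tx": 29,"ty": -20.5,"tz": -2,"wz": 19}
    - {"tx": 34,"ty": -24,"tz": -2,"wz": 19}
    - {"tx": 38,"ty": -27,"tz": -2,"wz": 19}
  claw: -1

```text
$.deltas[0]: bad value
```

```bash
python3 - <<'E'
from h import *
go([.54,-.15,.20],-5,0)
E
```

```text
t [ 48.79 -34.87   0.06] w [-0.07  0.02 18.97]
```

Call:
servo_tool:
  deltas:
    - {"tx": 4,"ty": -3,"tz": -1,"wx": 0,"wy": 0,"wz": 3}
    - {"tx": 9,"ty": -6.5,"tz": -2,"wx": 0,"wy": 0,"wz": 6}
    - {"tx": 14,"ty": -10,"tz": -2,"wx": 0,"wy": 0,"wz": 9}
    - {"tx": 19,"ty": -13.5,"tz": -2,"wx": 0,"wy": 0,"wz": 12}
    - {"tx": 24,"ty": -17,"tz": -2,"wx": 0,"wy": 0,"wz": 15}
    - {"tx": 29,"ty": -20.5,"tz": -2,"wx": 0,"wy": 0,"wz": 19}
    - {"tx": 34,"ty": -24,"tz": -2,"wx": 0,"wy": 0,"wz": 19}
    - {"tx": 38,"ty": -27,"tz": -2,"wx": 0,"wy": 0,"wz": 19}
  claw: -1

```text
time: 1.15
position: [0.4558, -0.2505, 0.2208]
ee_rot: [-0.0, 0.999, -0.043, 0.0]
force: [0.8, 0.2, -0.3]
finger_gap: 0.132
grasp_force: 0.0
```

```bash
python3 - <<'E'
from h import *
go([.54,-.15,.20],-5,0)
E
```

```text
t [  7.52 -10.74   2.09] w [-0.01 -0.01  0.05]
```

Call:
servo_tool:
  deltas:
    - {"tx": 3,"ty": -4,"tz": 0,"wx": 0,"wy": 0,"wz": 0}
    - {"tx": 5,"ty": -8,"tz": 0,"wx": 0,"wy": 0,"wz": 0}
    - {"tx": 7.5,"ty": -10.7,"tz": 1,"wx": 0,"wy": 0,"wz": 0}
    - {"tx": 7.5,"ty": -10.7,"tz": 1,"wx": 0,"wy": 0,"wz": 0}
    - {"tx": 7.5,"ty": -10.7,"tz": 1,"wx": 0,"wy": 0,"wz": 0}
    - {"tx": 7.5,"ty": -10.7,"tz": 1,"wx": 0,"wy": 0,"wz": 0}
    - {"tx": 7.5,"ty": -10.7,"tz": 1,"wx": 0,"wy": 0,"wz": 0}
    - {"tx": 7.5,"ty": -10.7,"tz": 1,"wx": 0,"wy": 0,"wz": 0}
  claw: -1

```text
time: 2.15
position: [0.5383, -0.1533, 0.2111]
ee_rot: [0.0, 0.999, -0.044, 0.0]
force: [0.6, 0.7, -0.1]
finger_gap: 0.005
grasp_force: 0.0
```

```bash
python3 - <<'E'
from h import *
s=env.state();im=env.get_image('wrist');cv2.imwrite('pics/w1.png',im);cm=cam('wrist',s)
print(s['position'])
for nm,lo,hi,z in(('red',(0,120,80),(8,255,255),.0935),('yellow',(20,120,120),(34,255,255),.07)):
  for c in blobs(im,lo,hi,300)[:2]:
    (u,r)=cv2.minEnclosingCircle(c);m=cv2.minAreaRect(c);b=ray(cm,cv2.boxPoints(m),z)[:,:2];e=np.diff(b,axis=0)
    print(nm,np.round(u),round(r,1),ray(cm,u,z)[0].round(4),ray(cm,m[0],z)[0].round(4),np.round(np.linalg.norm(e,axis=1),3),np.round(np.degrees(np.arctan2(e[:,1],e[:,0]))%90,1))
E
```

```text
[ 0.53831126 -0.15333999  0.21107249]
red [324. 156.] 21.7 [ 0.5686 -0.1503  0.0935] [ 0.5687 -0.1503  0.0935] [0.038 0.036 0.038] [83.8 84.9 85.6]
red [ 24. 280.] 26.7 [0.4719 0.155  0.0935] [0.4767 0.1543 0.0935] [0.054 0.026 0.055] [ 6.7 83.2  6.9]
yellow [324. 150.] 54.5 [ 0.5709 -0.1506  0.07  ] [ 0.5704 -0.1506  0.07  ] [0.076 0.077 0.081] [84.9 86.5 84.9]
yellow [270. 384.] 193.5 [ 0.3062 -0.0635  0.07  ] [ 0.3145 -0.0646  0.07  ] [0.445 0.022 0.451] [84.9  0.8 84.9]
```

View pics/w1.png

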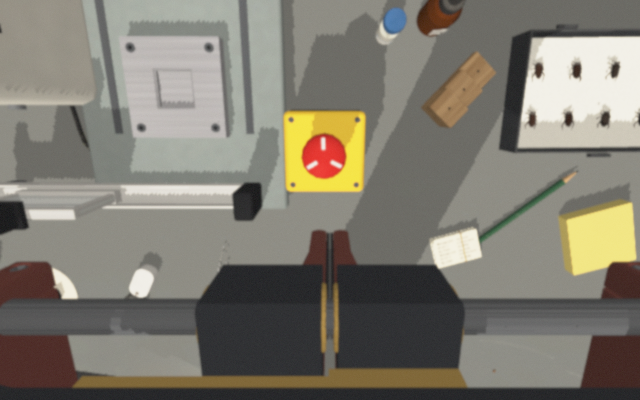

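The wrist view shows the stop at (324,156) and the yellow box at (324,150). The nest cavity is at about (175,87) and plate screws are at (127,48), (208,47), (220,127) and (140,127).

```bash
python3 - <<'E'
from h import *
im=cv2.imread('pics/w1.png')
class S(dict):pass
s=env.state();cm=cam('wrist',s)
P=ray(cm,[[127,48],[208,47],[220,127],[140,127]],.04);print('screws mean',P.mean(0).round(4))
e=np.diff(P[:,:2],axis=0);print(np.degrees(np.arctan2(e[:,1],e[:,0]))%90)
print('cavity',ray(cm,[175,87],.04).round(4))
yaw=np.radians(-5);c,sn=np.cos(yaw),np.sin(yaw);print('nest from stop',np.array([.5695,-.1503])+[c*.06-sn*.15,sn*.06+c*.15])
E=0
go([.569,-.1505,.125],-5,0)
go([.569,-.1505,.110],-5,0)
E
```

```text
screws mean [ 0.6419 -0.0057  0.04  ]
[85.6111825  88.98298188 84.95795853]
cavity [[ 0.6431 -0.0071  0.04  ]]
nest from stop [ 0.64234504 -0.00610014]
t [ 3.02 -0.54  8.61] w [ 0.01 -0.02 -0.07]
t [ 3.02 -0.54 10.11] w [ 0.01 -0.02 -0.07]
```

Call:
servo_tool:
  deltas:
    - {"tx": 1.5,"ty": -0.3,"tz": 4,"wx": 0,"wy": 0,"wz": 0}
    - {"tx": 3,"ty": -0.5,"tz": 8,"wx": 0,"wy": 0,"wz": 0}
    - {"tx": 3,"ty": -0.5,"tz": 9,"wx": 0,"wy": 0,"wz": 0}
    - {"tx": 3,"ty": -0.5,"tz": 9.5,"wx": 0,"wy": 0,"wz": 0}
    - {"tx": 3,"ty": -0.5,"tz": 9.8,"wx": 0,"wy": 0,"wz": 0}
    - {"tx": 3,"ty": -0.5,"tz": 10,"wx": 0,"wy": 0,"wz": 0}
    - {"tx": 3,"ty": -0.5,"tz": 10.05,"wx": 0,"wy": 0,"wz": 0}
    - {"tx": 3,"ty": -0.5,"tz": 10.05,"wx": 0,"wy": 0,"wz": 0}
  claw: -1

```text
time: 3.2
position: [0.569, -0.1505, 0.1108]
ee_rot: [0.0, 0.999, -0.044, 0.0]
force: [-0.6, 0.2, -0.3]
finger_gap: 0.004
grasp_force: 0.0
```

Call:
servo_tool:
  deltas:
    - {"tx": 0,"ty": 0,"tz": 0.05,"wx": 0,"wy": 0,"wz": 0}
    - {"tx": 0,"ty": 0,"tz": 0.1,"wx": 0,"wy": 0,"wz": 0}
    - {"tx": 0,"ty": 0,"tz": 0.1,"wx": 0,"wy": 0,"wz": 0}
    - {"tx": 0,"ty": 0,"tz": 0.15,"wx": 0,"wy": 0,"wz": 0}
    - {"tx": 0,"ty": 0,"tz": 0.15,"wx": 0,"wy": 0,"wz": 0}
    - {"tx": 0,"ty": 0,"tz": 0.2,"wx": 0,"wy": 0,"wz": 0}
    - {"tx": 0,"ty": 0,"tz": 0.2,"wx": 0,"wy": 0,"wz": 0}
    - {"tx": 0,"ty": 0,"tz": 0.2,"wx": 0,"wy": 0,"wz": 0}

```text
time: 4.2
position: [0.5689, -0.1505, 0.1084]
ee_rot: [0.0, 0.999, -0.044, 0.0]
force: [0.0, 0.2, -0.8]
finger_gap: 0.004
grasp_force: 0.0
```

```bash
python3 - <<'E'
from h import *
s=env.state();im=env.get_image('wrist');cv2.imwrite('pics/w2.png',im[0:330,150:500]);print(s['force'],s['moment'],s['position'])
E
```

```text
[ 0.03871476  0.17075157 -0.79203544] [-0.02299885 -0.03244823 -0.01712521] [ 0.56887464 -0.15045411  0.10835521]
```

View pics/w2.png

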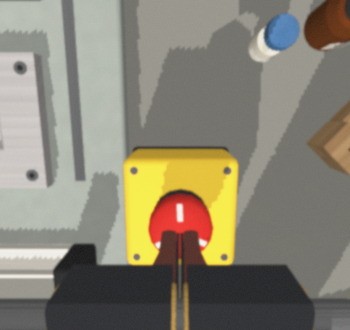

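The crop shows the red dome under the fingertips with its white mark still at 12 o'clock, so it isn't pressed yet. I'll go lower in small steps.

Call:
servo_tool:
  deltas:
    - {"tx": 0,"ty": 0,"tz": 0.05,"wx": 0,"wy": 0,"wz": 0}
    - {"tx": 0,"ty": 0,"tz": 0.1,"wx": 0,"wy": 0,"wz": 0}
    - {"tx": 0,"ty": 0,"tz": 0.15,"wx": 0,"wy": 0,"wz": 0}
    - {"tx": 0,"ty": 0,"tz": 0.2,"wx": 0,"wy": 0,"wz": 0}
    - {"tx": 0,"ty": 0,"tz": 0.25,"wx": 0,"wy": 0,"wz": 0}
    - {"tx": 0,"ty": 0,"tz": 0.3,"wx": 0,"wy": 0,"wz": 0}
    - {"tx": 0,"ty": 0,"tz": 0.3,"wx": 0,"wy": 0,"wz": 0}
    - {"tx": 0,"ty": 0,"tz": 0.3,"wx": 0,"wy": 0,"wz": 0}

```text
time: 5.25
position: [0.5689, -0.1504, 0.1054]
ee_rot: [0.0, 0.999, -0.044, 0.0]
force: [-0.8, -0.1, -0.8]
finger_gap: 0.009
grasp_force: 0.0
```

Call:
servo_tool:
  deltas:
    - {"tx": 0,"ty": 0,"tz": 0.05,"wx": 0,"wy": 0,"wz": 0}
    - {"tx": 0,"ty": 0,"tz": 0.1,"wx": 0,"wy": 0,"wz": 0}
    - {"tx": 0,"ty": 0,"tz": 0.15,"wx": 0,"wy": 0,"wz": 0}
    - {"tx": 0,"ty": 0,"tz": 0.15,"wx": 0,"wy": 0,"wz": 0}
    - {"tx": 0,"ty": 0,"tz": 0.2,"wx": 0,"wy": 0,"wz": 0}
    - {"tx": 0,"ty": 0,"tz": 0.2,"wx": 0,"wy": 0,"wz": 0}
    - {"tx": 0,"ty": 0,"tz": 0.2,"wx": 0,"wy": 0,"wz": 0}
    - {"tx": 0,"ty": 0,"tz": 0.2,"wx": 0,"wy": 0,"wz": 0}

```text
time: 6.25
position: [0.5689, -0.1504, 0.1034]
ee_rot: [0.0, 0.999, -0.044, 0.0]
force: [-0.4, 0.2, 0.2]
finger_gap: 0.004
grasp_force: 0.0
```

```bash
python3 - <<'E'
from h import *
s=env.state();im=env.get_image('wrist');print(s['force'],s['moment'],s['finger_gap'])
cv2.imwrite('pics/w3.png',cv2.resize(im[120:300,260:400],None,fx=3,fy=3))
E
```

```text
[-0.38367477  0.19481793  0.18521012] [ 0.05837234 -0.01366383  0.02382684] 0.0042908731845205704
```

View pics/w3.png

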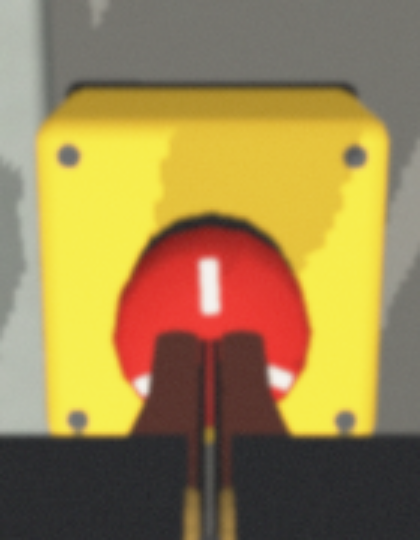

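The dome still shows its mark at 12 o'clock, with the fingertips just above it and no force. I'll continue down.

Call:
servo_tool:
  deltas:
    - {"tx": 0,"ty": 0,"tz": 0.05,"wx": 0,"wy": 0,"wz": 0}
    - {"tx": 0,"ty": 0,"tz": 0.1,"wx": 0,"wy": 0,"wz": 0}
    - {"tx": 0,"ty": 0,"tz": 0.15,"wx": 0,"wy": 0,"wz": 0}
    - {"tx": 0,"ty": 0,"tz": 0.2,"wx": 0,"wy": 0,"wz": 0}
    - {"tx": 0,"ty": 0,"tz": 0.25,"wx": 0,"wy": 0,"wz": 0}
    - {"tx": 0,"ty": 0,"tz": 0.3,"wx": 0,"wy": 0,"wz": 0}
    - {"tx": 0,"ty": 0,"tz": 0.3,"wx": 0,"wy": 0,"wz": 0}
    - {"tx": 0,"ty": 0,"tz": 0.3,"wx": 0,"wy": 0,"wz": 0}

```text
time: 7.3
position: [0.5689, -0.1504, 0.1003]
ee_rot: [0.0, 0.999, -0.044, -0.0]
force: [0.0, -0.1, -0.1]
finger_gap: 0.006
grasp_force: 0.0
```

```bash
python3 - <<'E'
from h import *
for i in range(3):
    s=env.state();im=env.get_image('wrist');print(s['force'],s['finger_gap'])
E
```

```text
[ 0.00228258 -0.13256781 -0.11602369] 0.006282668039420696
[-0.54091186 -0.29584694 -0.12680205] 0.002244207098849231
[ 0.42372482  0.0781765  -0.14415052] 0.0017781393013610927
```

```bash
python3 - <<'E'
from h import *
im=env.get_image('scene');cm=cam('scene')
print('proj tcp, tip, stop top',proj(cm,[[.569,-.1505,.1003],[.569,-.1505,.0863],[.569,-.1505,.104]]).round(1))
cv2.imwrite('pics/s2.png',cv2.resize(im[150:240,310:410],None,fx=6,fy=6,interpolation=cv2.INTER_CUBIC))
E
```

```text
proj tcp, tip, stop top [[357.1 186.8]
 [356.9 190.5]
 [357.1 185.8]]
```

View pics/s2.png

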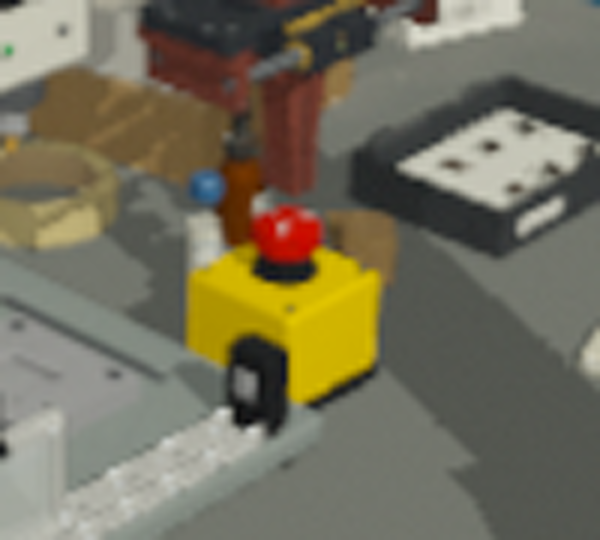

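The scene crop shows the closed fingertips at about crop (290,195), roughly 7 mm above the dome top at (288,207). So closed tips sit farther back than tips_ahead suggests. I'll check tips_ahead again and keep going down.

```bash
python3 -c "
from rig import env
print(env.tips_ahead)"
```

```text
0.014
```

Call:
servo_tool:
  deltas:
    - {"tx": 0,"ty": 0,"tz": 0.1,"wx": 0,"wy": 0,"wz": 0}
    - {"tx": 0,"ty": 0,"tz": 0.2,"wx": 0,"wy": 0,"wz": 0}
    - {"tx": 0,"ty": 0,"tz": 0.3,"wx": 0,"wy": 0,"wz": 0}
    - {"tx": 0,"ty": 0,"tz": 0.35,"wx": 0,"wy": 0,"wz": 0}
    - {"tx": 0,"ty": 0,"tz": 0.4,"wx": 0,"wy": 0,"wz": 0}
    - {"tx": 0,"ty": 0,"tz": 0.45,"wx": 0,"wy": 0,"wz": 0}
    - {"tx": 0,"ty": 0,"tz": 0.5,"wx": 0,"wy": 0,"wz": 0}
    - {"tx": 0,"ty": 0,"tz": 0.5,"wx": 0,"wy": 0,"wz": 0}

```text
time: 8.5
position: [0.5689, -0.1504, 0.0953]
ee_rot: [0.0, 0.999, -0.044, -0.0]
force: [-0.8, 1.3, 0.4]
finger_gap: 0.003
grasp_force: 0.0
```

Call:
servo_tool:
  deltas:
    - {"tx": 0,"ty": 0,"tz": 0.1,"wx": 0,"wy": 0,"wz": 0}
    - {"tx": 0,"ty": 0,"tz": 0.15,"wx": 0,"wy": 0,"wz": 0}
    - {"tx": 0,"ty": 0,"tz": 0.2,"wx": 0,"wy": 0,"wz": 0}
    - {"tx": 0,"ty": 0,"tz": 0.25,"wx": 0,"wy": 0,"wz": 0}
    - {"tx": 0,"ty": 0,"tz": 0.3,"wx": 0,"wy": 0,"wz": 0}
    - {"tx": 0,"ty": 0,"tz": 0.35,"wx": 0,"wy": 0,"wz": 0}
    - {"tx": 0,"ty": 0,"tz": 0.4,"wx": 0,"wy": 0,"wz": 0}
    - {"tx": 0,"ty": 0,"tz": 0.4,"wx": 0,"wy": 0,"wz": 0}

```text
time: 9.5
position: [0.5688, -0.1504, 0.0913]
ee_rot: [-0.0, 0.999, -0.044, -0.0]
force: [0.3, 0.4, -0.5]
finger_gap: 0.006
grasp_force: 0.0
```

Call:
servo_tool:
  deltas:
    - {"tx": 0,"ty": 0,"tz": 0.1,"wx": 0,"wy": 0,"wz": 0}
    - {"tx": 0,"ty": 0,"tz": 0.15,"wx": 0,"wy": 0,"wz": 0}
    - {"tx": 0,"ty": 0,"tz": 0.2,"wx": 0,"wy": 0,"wz": 0}
    - {"tx": 0,"ty": 0,"tz": 0.25,"wx": 0,"wy": 0,"wz": 0}
    - {"tx": 0,"ty": 0,"tz": 0.3,"wx": 0,"wy": 0,"wz": 0}
    - {"tx": 0,"ty": 0,"tz": 0.35,"wx": 0,"wy": 0,"wz": 0}
    - {"tx": 0,"ty": 0,"tz": 0.35,"wx": 0,"wy": 0,"wz": 0}
    - {"tx": 0,"ty": 0,"tz": 0.35,"wx": 0,"wy": 0,"wz": 0}

```text
time: 10.5
position: [0.5689, -0.1504, 0.0879]
ee_rot: [0.0, 0.999, -0.044, 0.0]
force: [-0.5, 1.0, 0.1]
finger_gap: 0.006
grasp_force: 0.0
```

```bash
python3 - <<'E'
from h import *
s=env.state();a=env.get_image('wrist');b=env.get_image('scene')
print(s['force'],s['finger_gap'])
w=cv2.resize(a[120:300,260:400],(420,540));c=cv2.resize(b[165:225,330:385],(378,540)[::1],interpolation=cv2.INTER_CUBIC)
cv2.imwrite('pics/x3.png',np.hstack([w,c]))
E
```

```text
[-0.48120603  0.98069329  0.07047338] 0.005979402358396541
```

View pics/x3.png

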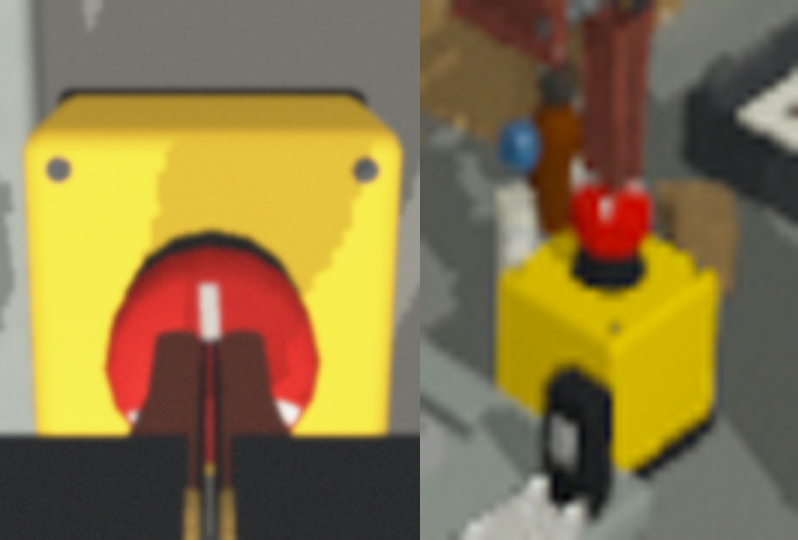

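The fingertips are now just at the dome (wrist: tips at crop row 332; scene: tip meeting the dome top). Next I press on.

Call:
servo_tool:
  deltas:
    - {"tx": 0,"ty": 0,"tz": 0.1,"wx": 0,"wy": 0,"wz": 0}
    - {"tx": 0,"ty": 0,"tz": 0.15,"wx": 0,"wy": 0,"wz": 0}
    - {"tx": 0,"ty": 0,"tz": 0.2,"wx": 0,"wy": 0,"wz": 0}
    - {"tx": 0,"ty": 0,"tz": 0.25,"wx": 0,"wy": 0,"wz": 0}
    - {"tx": 0,"ty": 0,"tz": 0.3,"wx": 0,"wy": 0,"wz": 0}
    - {"tx": 0,"ty": 0,"tz": 0.35,"wx": 0,"wy": 0,"wz": 0}
    - {"tx": 0,"ty": 0,"tz": 0.4,"wx": 0,"wy": 0,"wz": 0}
    - {"tx": 0,"ty": 0,"tz": 0.4,"wx": 0,"wy": 0,"wz": 0}

```text
time: 11.6
position: [0.5688, -0.1504, 0.0838]
ee_rot: [0.0, 0.999, -0.044, -0.0]
force: [-1.3, -1.4, -0.4]
finger_gap: 0.003
grasp_force: 0.0
```

Call:
servo_tool:
  deltas:
    - {"tx": 0,"ty": 0,"tz": 0.1,"wx": 0,"wy": 0,"wz": 0}
    - {"tx": 0,"ty": 0,"tz": 0.15,"wx": 0,"wy": 0,"wz": 0}
    - {"tx": 0,"ty": 0,"tz": 0.2,"wx": 0,"wy": 0,"wz": 0}
    - {"tx": 0,"ty": 0,"tz": 0.25,"wx": 0,"wy": 0,"wz": 0}
    - {"tx": 0,"ty": 0,"tz": 0.3,"wx": 0,"wy": 0,"wz": 0}
    - {"tx": 0,"ty": 0,"tz": 0.35,"wx": 0,"wy": 0,"wz": 0}
    - {"tx": 0,"ty": 0,"tz": 0.4,"wx": 0,"wy": 0,"wz": 0}
    - {"tx": 0,"ty": 0,"tz": 0.4,"wx": 0,"wy": 0,"wz": 0}

```text
time: 12.6
position: [0.569, -0.1505, 0.0805]
ee_rot: [0.0, 0.999, -0.044, 0.0]
force: [-2.0, -0.6, 6.3]
finger_gap: 0.004
grasp_force: 3.1
```

Call:
servo_tool:
  deltas:
    - {"tx": 0,"ty": 0,"tz": 0.1,"wx": 0,"wy": 0,"wz": 0}
    - {"tx": 0,"ty": 0,"tz": 0.15,"wx": 0,"wy": 0,"wz": 0}
    - {"tx": 0,"ty": 0,"tz": 0.2,"wx": 0,"wy": 0,"wz": 0}
    - {"tx": 0,"ty": 0,"tz": 0.25,"wx": 0,"wy": 0,"wz": 0}
    - {"tx": 0,"ty": 0,"tz": 0.3,"wx": 0,"wy": 0,"wz": 0}
    - {"tx": 0,"ty": 0,"tz": 0.35,"wx": 0,"wy": 0,"wz": 0}
    - {"tx": 0,"ty": 0,"tz": 0.35,"wx": 0,"wy": 0,"wz": 0}
    - {"tx": 0,"ty": 0,"tz": 0.35,"wx": 0,"wy": 0,"wz": 0}

```text
time: 13.6
position: [0.5689, -0.1505, 0.0764]
ee_rot: [0.0, 0.999, -0.044, 0.0]
force: [-0.5, -0.8, 3.0]
finger_gap: 0.003
grasp_force: 1.7
```

Call:
servo_tool:
  deltas:
    - {"tx": 0,"ty": 0,"tz": 0.1,"wx": 0,"wy": 0,"wz": 0}
    - {"tx": 0,"ty": 0,"tz": 0.15,"wx": 0,"wy": 0,"wz": 0}
    - {"tx": 0,"ty": 0,"tz": 0.2,"wx": 0,"wy": 0,"wz": 0}
    - {"tx": 0,"ty": 0,"tz": 0.25,"wx": 0,"wy": 0,"wz": 0}
    - {"tx": 0,"ty": 0,"tz": 0.25,"wx": 0,"wy": 0,"wz": 0}
    - {"tx": 0,"ty": 0,"tz": 0.25,"wx": 0,"wy": 0,"wz": 0}
    - {"tx": 0,"ty": 0,"tz": 0.25,"wx": 0,"wy": 0,"wz": 0}
    - {"tx": 0,"ty": 0,"tz": 0.25,"wx": 0,"wy": 0,"wz": 0}

```text
time: 14.6
position: [0.5691, -0.1504, 0.0747]
ee_rot: [0.0, 0.999, -0.044, 0.0]
force: [-3.4, 0.4, 11.4]
finger_gap: 0.006
grasp_force: 5.4
```

Force is 11 N, so the hard stop is reached. I'll retract now and open the fingers once clear.

Call:
servo_tool:
  deltas:
    - {"tx": 0,"ty": 0,"tz": -1,"wx": 0,"wy": 0,"wz": 0}
    - {"tx": 0,"ty": 0,"tz": -4,"wx": 0,"wy": 0,"wz": 0}
    - {"tx": 0,"ty": 0,"tz": -8,"wx": 0,"wy": 0,"wz": 0}
    - {"tx": -2,"ty": 0,"tz": -13,"wx": 0,"wy": 0,"wz": 0}
    - {"tx": -3,"ty": 0,"tz": -15,"wx": 0,"wy": 0,"wz": 0}
    - {"tx": -3,"ty": 0,"tz": -15,"wx": 0,"wy": 0,"wz": 0}
    - {"tx": -3,"ty": 0,"tz": -15,"wx": 0,"wy": 0,"wz": 0}
    - {"tx": -3,"ty": 0,"tz": -15,"wx": 0,"wy": 0,"wz": 0}

```text
time: 15.6
position: [0.5385, -0.1476, 0.222]
ee_rot: [-0.0, 0.999, -0.044, -0.001]
force: [0.1, -0.2, 0.2]
finger_gap: 0.007
grasp_force: 0.0
```

Call:
servo_tool:
  deltas:
    - {"tx": -1,"ty": -5,"tz": 0,"wx": 0,"wy": 0,"wz": 0}
    - {"tx": -2,"ty": -10,"tz": 0,"wx": 0,"wy": 0,"wz": 0}
    - {"tx": -3,"ty": -15,"tz": 0,"wx": 0,"wy": 0,"wz": 0}
    - {"tx": -4,"ty": -20,"tz": 0,"wx": 0,"wy": 0,"wz": 0}
    - {"tx": -5,"ty": -25,"tz": 0,"wx": 0,"wy": 0,"wz": 0}
    - {"tx": -5,"ty": -30,"tz": 0,"wx": 0,"wy": 0,"wz": 0}
    - {"tx": -5,"ty": -35,"tz": 0,"wx": 0,"wy": 0,"wz": 0}
    - {"tx": -5,"ty": -40,"tz": 0,"wx": 0,"wy": 0,"wz": 0}
  claw: 0

```text
time: 16.6
position: [0.5241, 0.2565, 0.2225]
ee_rot: [0.0, 0.999, -0.044, -0.001]
force: [0.6, 0.2, -0.7]
finger_gap: 0.502
grasp_force: 0.0
```

```bash
python3 - <<'E'
from h import *
s=env.state();im=env.get_image('wrist');t=env.get_image('top');cv2.imwrite('pics/w4.png',im);cv2.imwrite('pics/t4.png',t)
print(s['position'],s['finger_gap'])
a=cv2.resize(im,(512,320));b=cv2.resize(t[180:212,382:414],(280,280),interpolation=cv2.INTER_CUBIC)
o=np.zeros((320,800,3),np.uint8);o[:,:512]=a;o[:280,516:796]=b;cv2.imwrite('pics/x4.png',o)
E
```

```text
[0.52408755 0.25653224 0.22253412] 0.5022674457244595
```

View pics/x4.png

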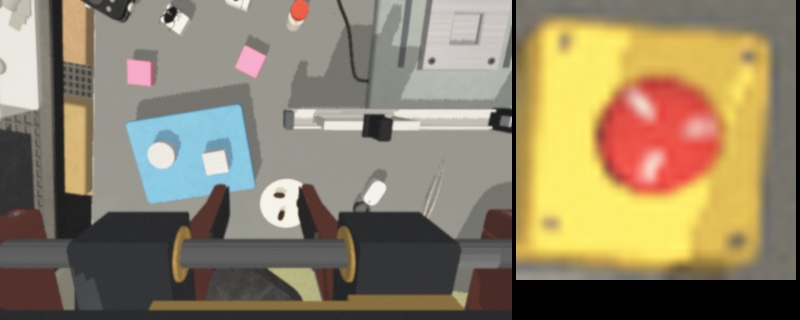

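The stop is latched: the marks have rotated counter-clockwise. In the wrist view the half-open tips are at (281,232) and (378,232). The square blank is at full-image (269,202), the round one at (201,194).

```bash
python3 - <<'E'
from h import *
im=cv2.imread('pics/w4.png');s=env.state();cm=cam('wrist',s)
sub=np.zeros_like(im);sub[150:240,165:310]=im[150:240,165:310]
hsv=cv2.cvtColor(im,cv2.COLOR_BGR2HSV)
for c in blobs(sub,(0,0,170),(179,60,255),150):
    m=cv2.minAreaRect(c);M=cv2.moments(c);u=(M['m10']/M['m00'],M['m01']/M['m00']);b=ray(cm,cv2.boxPoints(m),.04)[:,:2];e=np.diff(b,axis=0)
    print(np.round(u),ray(cm,u,.04)[0].round(4),ray(cm,m[0],.04)[0].round(4),np.round(np.linalg.norm(e,axis=1),3),np.round(np.degrees(np.arctan2(e[:,1],e[:,0]))%90,1))
lo=[]
for c in blobs(im,(90,80,80),(115,255,255),3000)[:1]:
    m=cv2.minAreaRect(c);b=ray(cm,cv2.boxPoints(m),.026)[:,:2];e=np.diff(b,axis=0);print('case',ray(cm,m[0],.026)[0].round(4),np.round(np.degrees(np.arctan2(e[:,1],e[:,0]))%90,1),np.linalg.norm(e,axis=1).round(3))
E
```

```text
[201. 194.] [0.512  0.4077 0.04  ] [0.5124 0.4075 0.04  ] [0.038 0.038 0.039] [85.5 80.5 85.5]
[269. 203.] [0.4955 0.3333 0.04  ] [0.4964 0.3329 0.04  ] [0.035 0.035 0.036] [5.1 2.6 5.3]
case [0.5067 0.37   0.026 ] [4.5 3.7 5.3] [0.166 0.125 0.181]
```

```bash
python3 - <<'E'
from h import *
s=env.state();im=env.get_image('wrist');cm=cam('wrist',s);print(s['position'],env.state()['position'])
sub=np.zeros_like(im);sub[150:240,165:310]=im[150:240,165:310]
for c in blobs(sub,(0,0,170),(179,60,255),150):
    m=cv2.minAreaRect(c);M=cv2.moments(c);u=(M['m10']/M['m00'],M['m01']/M['m00']);b=ray(cm,cv2.boxPoints(m),.04)[:,:2];e=np.diff(b,axis=0)
    print(np.round(u),ray(cm,u,.04)[0].round(4),ray(cm,m[0],.04)[0].round(4),np.round(np.linalg.norm(e,axis=1),3),np.round(np.degrees(np.arctan2(e[:,1],e[:,0]))%90,1))
E
```

```text
[0.52244235 0.26163655 0.22233483] [0.52299798 0.25831596 0.22218547]
[206. 191.] [0.5152 0.4018 0.04  ] [0.5154 0.4019 0.04  ] [0.038 0.038 0.039] [38.  37.3 39.1]
[273. 200.] [0.498  0.3277 0.04  ] [0.4985 0.3277 0.04  ] [0.034 0.035 0.035] [5.1 2.8 5.3]
```

```bash
python3 - <<'E'
from h import *
go([.50,.327,.13],3,38)
E
```

```text
t [-2.83 -6.65  9.23] w [ 2.52 38.11 -7.46]
```

Call:
servo_tool:
  deltas:
    - {"tx": -0.7,"ty": -1.6,"tz": 2,"wx": 0.6,"wy": 9.5,"wz": -1.9}
    - {"tx": -1.4,"ty": -3.3,"tz": 4.5,"wx": 1.2,"wy": 19,"wz": -3.7}
    - {"tx": -2.1,"ty": -5,"tz": 7,"wx": 1.9,"wy": 28.5,"wz": -5.6}
    - {"tx": -2.8,"ty": -6.6,"tz": 9.2,"wx": 2.5,"wy": 38.1,"wz": -7.5}
    - {"tx": -2.8,"ty": -6.6,"tz": 9.2,"wx": 2.5,"wy": 38.1,"wz": -7.5}
    - {"tx": -2.8,"ty": -6.6,"tz": 9.2,"wx": 2.5,"wy": 38.1,"wz": -7.5}
    - {"tx": -2.8,"ty": -6.6,"tz": 9.2,"wx": 2.5,"wy": 38.1,"wz": -7.5}
    - {"tx": -2.8,"ty": -6.6,"tz": 9.2,"wx": 2.5,"wy": 38.1,"wz": -7.5}
  claw: 0.2

```text
time: 17.75
position: [0.5031, 0.3122, 0.1106]
ee_rot: [0.01, 0.96, 0.016, 0.28]
force: [0.6, 0.6, -0.7]
finger_gap: 0.6
grasp_force: 0.0
```

```bash
python3 - <<'E'
from h import *
s=env.state();im=env.get_image('wrist');cm=cam('wrist',s);cv2.imwrite('pics/w5.png',im)
print(s['position'],env.state()['position'],s['ee_rot'],'exp uv',proj(cm,[.5,.326,.04]).round())
for c in blobs(im,(0,0,170),(179,60,255),200):
    m=cv2.minAreaRect(c);M=cv2.moments(c);u=(M['m10']/M['m00'],M['m01']/M['m00'])
    p=ray(cm,u,.04)[0]
    if abs(p[0]-.51)>.06 or abs(p[1]-.36)>.08: continue
    q=cv2.approxPolyDP(c,4,True)[:,0];b=ray(cm,q,.04)[:,:2];e=np.diff(np.vstack([b,b[:1]]),axis=0)
    print(np.round(u),p.round(4),b.round(4).tolist(),np.round(np.linalg.norm(e,axis=1),3),np.round(np.degrees(np.arctan2(e[:,1],e[:,0]))%90,1))
E
```

```text
[0.50314549 0.3121958  0.11063235] [0.50020341 0.31510842 0.1103781 ] [0.01047023 0.95986764 0.01579234 0.27981259] exp uv [[310. 257.]]
[214. 236.] [0.5141 0.4018 0.04  ] [[0.5343, 0.4042], [0.5265, 0.4174], [0.5111, 0.4206], [0.4996, 0.4135], [0.4948, 0.3953], [0.5028, 0.3832], [0.5003, 0.3891], [0.5202, 0.3835], [0.5314, 0.3919]] [0.015 0.016 0.013 0.019 0.015 0.006 0.021 0.014 0.013] [30.8 78.2 31.6 75.1 33.6 23.  74.3 36.8 76.7]
[307. 260.] [0.4973 0.3277 0.04  ] [[0.5151, 0.3137], [0.5118, 0.345], [0.4805, 0.3415], [0.4835, 0.3105]] [0.032 0.032 0.031 0.032] [6.1 6.4 5.6 5.7]
```

View pics/w5.png

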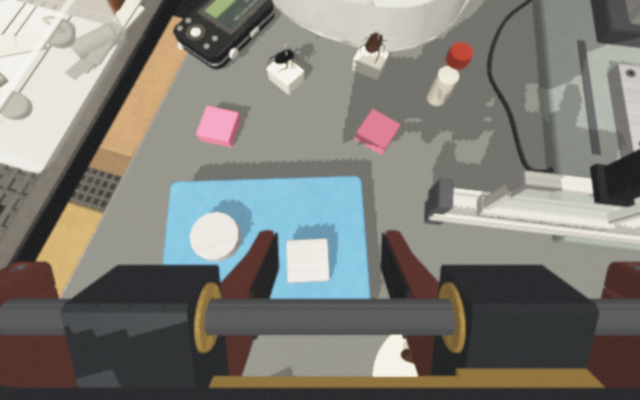

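The view shows the square blank at (307,260), between the tips at (268,235) and (390,235); the round one is at (214,236), outside them. I go on with numbers only from here.

```bash
python3 - <<'E'
from h import *
print(env.state()['position'])
go([.519,.3295,.06],6,38)
E
```

```text
[0.50020341 0.31510842 0.1103781 ]
t [-1.07 -1.53  5.24] w [ 3.85  5.39 -2.38]
```

Call:
servo_tool:
  deltas:
    - {"tx": -0.3,"ty": -0.4,"tz": 1,"wx": 1,"wy": 1.4,"wz": -0.6}
    - {"tx": -0.6,"ty": -0.8,"tz": 2.5,"wx": 2,"wy": 2.8,"wz": -1.2}
    - {"tx": -0.9,"ty": -1.2,"tz": 4,"wx": 3,"wy": 4.2,"wz": -1.8}
    - {"tx": -1.1,"ty": -1.5,"tz": 5.2,"wx": 3.8,"wy": 5.4,"wz": -2.4}
    - {"tx": -1.1,"ty": -1.5,"tz": 5.2,"wx": 3.8,"wy": 5.4,"wz": -2.4}
    - {"tx": -1.1,"ty": -1.5,"tz": 5.2,"wx": 3.8,"wy": 5.4,"wz": -2.4}
    - {"tx": -1.1,"ty": -1.5,"tz": 5.2,"wx": 3.8,"wy": 5.4,"wz": -2.4}
    - {"tx": -1.1,"ty": -1.5,"tz": 5.2,"wx": 3.8,"wy": 5.4,"wz": -2.4}

```text
time: 18.8
position: [0.5212, 0.34, 0.084]
ee_rot: [-0.001, 0.951, 0.042, 0.306]
force: [0.0, 0.9, -0.8]
finger_gap: 0.599
grasp_force: 0.0
```

```bash
cat >> h.py <<'E'
def blank(im,cm,near,z=.04):
    for c in blobs(im,(0,0,170),(179,60,255),200):
        M=cv2.moments(c);p=ray(cm,(M['m10']/M['m00'],M['m01']/M['m00']),z)[0]
        if np.hypot(*(p[:2]-near))>.03: continue
        b=ray(cm,cv2.approxPolyDP(c,4,True)[:,0],z)[:,:2];e=np.diff(np.vstack([b,b[:1]]),axis=0)
        print('blank',p.round(4),np.linalg.norm(e,axis=1).round(3),(np.degrees(np.arctan2(e[:,1],e[:,0]))%90).round(1))
E
python3 - <<'E'
from h import *
s=env.state();im=env.get_image('wrist');cm=cam('wrist',s);s2=env.state()
print(s['position'],s2['position'],s['joint_positions'].round(3),quat(s['ee_rot']).as_euler('ZYX',degrees=True))
blank(im,cm,[.5,.326])
go([.5178,.3299,.0235],6,38)
E
```

```text
[0.5211879  0.34004584 0.08404191] [0.52114426 0.34010023 0.08400117] [-1.615  0.534  0.868  2.233  0.482  0.127 -2.857] [  5.62318261 -35.55822874 178.32000733]
blank [0.5019 0.3281 0.04  ] [0.023 0.032 0.023 0.031] [3.5 4.8 5.9 4.9]
t [-3.87  0.84  4.7 ] w [ 1.9   2.45 -0.26]
```

```bash
python3 - <<'E'
from h import *
from itertools import product
from scipy.optimize import least_squares
s=env.state();data=[(s['joint_positions'],s['position'],quat(s['ee_rot'])),
 (np.array([1.2588,.4119,-.0127,1.597,.0056,1.1343,-.0822]),np.array([.15068,-.60601,.20002]),quat([-7.9e-4,.992578,.121603,-1.5e-4]))]
def fk(q,L,sg,o):
    h,a,b,d=L;Rr=R.identity();p=np.array([0,0,h])
    for i in range(7):
        Rr=Rr*R.from_euler('z' if i%2==0 else 'y',sg[i]*q[i]+(o[0] if i==0 else o[1] if i==6 else 0))
        if i==1:p=p+Rr.apply([0,0,a])
        if i==3:p=p+Rr.apply([0,0,b])
    return p+Rr.apply([0,0,d]),Rr
best=[]
for sz in product([1,-1],repeat=4):
    sg=[sz[0],1,sz[1],1,sz[2],1,sz[3]]
    def f(x):
        r=[]
        for q,p,Rm in data:
            P,Q=fk(q,x[:4],sg,x[4:]);r+=list((P-p)*5)+list((Q.inv()*Rm).as_rotvec())
        return r
    for o in product([-1.6,0,1.6,3.1],repeat=2):
        k=least_squares(f,[.3,.4,.4,.3,*o]);best.append((k.cost,sg,k.x))
best.sort(key=lambda t:t[0])
for b in best[:3]:print(b[0],b[1],b[2].round(4))
E
```

```text
0.001286017588332129 [-1, 1, -1, 1, -1, 1, -1] [ 0.2713  0.5874  0.4327  0.4289 -0.0737  1.504 ]
0.001286017588332132 [-1, 1, -1, 1, -1, 1, -1] [ 0.2713  0.5874  0.4327  0.4289 -0.0737  1.504 ]
0.0012860175883321334 [-1, 1, -1, 1, -1, 1, -1] [ 0.2713  0.5874  0.4327  0.4289 -0.0737  1.504 ]
```

```bash
cat > ik.py <<'E'
from h import *
from scipy.optimize import least_squares
X=[.2713,.5874,.4327,.4289];O=[-.0737,1.504]
lo=np.array([-2.95,-.29,-1.47,.14,-1.03,.13,-2.86]);hi=np.array([2.95,1.99,1.44,2.54,4.17,1.85,2.86])
def fk(q):
    h,a,b,d=X;Rr=R.identity();p=np.array([0,0,h])
    for i in range(7):
        Rr=Rr*R.from_euler('z' if i%2==0 else 'y',(-q[i] if i%2==0 else q[i])+(O[0] if i==0 else O[1] if i==6 else 0))
        if i==1:p=p+Rr.apply([0,0,a])
        if i==3:p=p+Rr.apply([0,0,b])
    return p+Rr.apply([0,0,d]),Rr
def ik(pos,yaw,lean,q0):
    def f(q):
        P,Q=fk(q);return np.r_[(P-pos)*5,(Q.inv()*rot(yaw,lean) if lean is not None else Q).as_rotvec(),.01*(q-q0)]
    k=least_squares(f,np.clip(q0,lo+.01,hi-.01),bounds=(lo,hi));e=k.fun[:6]
    return k.x,np.linalg.norm(e)
E
python3 - <<'E'
from ik import *
def rotf(yaw,lean,flip):pass
import h
base=h.rot
import ik
for nm,p,y in(('pick',[.518,.330,.024],6),('nest',[.6625,-.008,.031],-5)):
  for flip in(0,1):
    for lean in(30,38):
      ik.rot=lambda a,b:base(a,b)*R.from_euler('z',180*flip,degrees=True)
      res=[]
      for j1 in(-1.2,-.6,0,.6):
        for j5 in(-.6,0,.6,3.1):
          for j7 in(-1.7,0,1.7):
            q,e=ik.ik(np.array(p),y,lean,np.array([j1,.7,0,1.6,j5,.6,j7]))
            if e<.02: res.append((np.min(np.minimum(q-lo,hi-q)),q.round(2)))
      res.sort(key=lambda t:-t[0]);print(nm,flip,lean,res[:2])
E
```

```text
pick 0 30 [(np.float64(0.265157318251136), array([-0.73,  0.48, -0.18,  2.27,  1.64,  0.41,  2.4 ])), (np.float64(0.2648464450961088), array([-0.73,  0.48, -0.18,  2.28,  1.64,  0.41,  2.4 ]))]
pick 0 38 [(np.float64(0.16235112608818447), array([-0.74,  0.53, -0.27,  2.38,  1.98,  0.64,  1.97])), (np.float64(0.16224013459735476), array([-0.62,  0.56, -0.44,  2.38,  1.94,  0.72,  2.03]))]
pick 1 30 [(np.float64(0.2665218347569889), array([-0.65,  0.48, -0.28,  2.27,  1.63,  0.46, -0.73])), (np.float64(0.26623666630368126), array([-0.65,  0.49, -0.29,  2.27,  1.63,  0.46, -0.73]))]
pick 1 38 [(np.float64(0.1629213880218705), array([-0.48,  0.6 , -0.63,  2.38,  1.9 ,  0.83, -1.05])), (np.float64(0.16281062628316922), array([-0.51,  0.59, -0.59,  2.38,  1.91,  0.81, -1.06]))]
nest 0 30 [(np.float64(0.156129817202733), array([ 0.25,  0.51, -0.47,  2.24,  1.89,  0.29,  2.7 ])), (np.float64(0.14323896225448773), array([ 0.22,  0.5 , -0.42,  2.23,  1.91,  0.27,  2.68]))]
nest 0 38 [(np.float64(0.17478962083966598), array([ 0.34,  0.58, -0.61,  2.37,  2.37,  0.56,  2.24])), (np.float64(0.17474547190234446), array([ 0.41,  0.61, -0.71,  2.37,  2.3 ,  0.6 ,  2.32]))]
nest 1 30 [(np.float64(0.30645326072348134), array([ 0.46,  0.59, -0.78,  2.23,  1.79,  0.47, -0.3 ])), (np.float64(0.3063733413133436), array([ 0.55,  0.64, -0.91,  2.23,  1.77,  0.57, -0.26]))]
nest 1 38 [(np.float64(0.17510559006325233), array([ 0.66,  0.85, -1.18,  2.36,  2.07,  0.93, -0.49])), (np.float64(0.17505712045210187), array([ 0.68,  0.88, -1.23,  2.36,  2.06,  0.98, -0.46]))]
```

Call:
servo_tool:
  deltas:
    - {"tx": 1,"ty": 0,"tz": -1.4,"wx": 0,"wy": 0,"wz": -8}
    - {"tx": 2,"ty": 0,"tz": -2.8,"wx": 0,"wy": 0,"wz": -18}
    - {"tx": 2.9,"ty": 0,"tz": -4,"wx": 0,"wy": 0,"wz": -28}
    - {"tx": 2.9,"ty": 0,"tz": -4,"wx": 0,"wy": 0,"wz": -38}
    - {"tx": 2.9,"ty": 0,"tz": -4,"wx": 0,"wy": 0,"wz": -48}
    - {"tx": 2.9,"ty": 0,"tz": -4,"wx": 0,"wy": 0,"wz": -58}
    - {"tx": 2.9,"ty": 0,"tz": -4,"wx": 0,"wy": 0,"wz": -68}
    - {"tx": 2.9,"ty": 0,"tz": -4,"wx": 0,"wy": 0,"wz": -78}

```text
time: 19.85
position: [0.5214, 0.3412, 0.1333]
ee_rot: [0.192, 0.711, 0.634, 0.238]
force: [0.4, 0.1, -0.3]
finger_gap: 0.598
grasp_force: 0.0
```

Call:
servo_tool:
  deltas:
    - {"tx": 0,"ty": 0,"tz": 0,"wx": 0,"wy": 0,"wz": -10}
    - {"tx": 0,"ty": 0,"tz": 0,"wx": 0,"wy": 0,"wz": -20}
    - {"tx": 0,"ty": 0,"tz": 0,"wx": 0,"wy": 0,"wz": -30}
    - {"tx": 0,"ty": 0,"tz": 0,"wx": 0,"wy": 0,"wz": -40}
    - {"tx": 0,"ty": 0,"tz": 0,"wx": 0,"wy": 0,"wz": -50}
    - {"tx": 0,"ty": 0,"tz": 0,"wx": 0,"wy": 0,"wz": -60}
    - {"tx": 0,"ty": 0,"tz": 0,"wx": 0,"wy": 0,"wz": -70}
    - {"tx": 0,"ty": 0,"tz": 0,"wx": 0,"wy": 0,"wz": -80}

```text
time: 20.85
position: [0.5214, 0.3412, 0.1333]
ee_rot: [0.3, 0.137, 0.942, 0.058]
force: [-0.8, -0.1, 0.9]
finger_gap: 0.602
grasp_force: 0.0
```

```bash
cat >> h.py <<'E'
def rot(yaw,lean,flip=True): return R.from_euler('z',yaw,degrees=True)*R.from_euler('y',-lean,degrees=True)*R.from_matrix(np.diag([-1.,1,-1]) if flip else np.diag([1.,-1,-1]))
E
python3 - <<'E'
from h import *
s=env.state();print(s['position'],s['joint_positions'].round(2))
go([.51,.3299,.10],6,30)
E
```

```text
[0.52136788 0.34119429 0.13326957] [-1.17  0.3   0.27  2.17  1.01  0.46 -0.53]
t [ 2.39 -1.97  2.01] w [ -0.83   5.85 -22.03]
```

```bash
python3 - <<'E'
from h import *
go([.5165,.3298,.07],6,30)
E
```

```text
t [ 3.52 -2.41  4.83] w [ -0.83   5.85 -22.03]
```

Call:
servo_tool:
  deltas:
    - {"tx": 0.9,"ty": -0.6,"tz": 1.2,"wx": -0.2,"wy": 1.5,"wz": -5.5}
    - {"tx": 1.8,"ty": -1.2,"tz": 2.4,"wx": -0.4,"wy": 3,"wz": -11}
    - {"tx": 2.7,"ty": -1.8,"tz": 3.6,"wx": -0.6,"wy": 4.5,"wz": -16.5}
    - {"tx": 3.5,"ty": -2.4,"tz": 4.8,"wx": -0.8,"wy": 5.9,"wz": -22}
    - {"tx": 3.5,"ty": -2.4,"tz": 4.8,"wx": -0.8,"wy": 5.9,"wz": -22}
    - {"tx": 3.5,"ty": -2.4,"tz": 4.8,"wx": -0.8,"wy": 5.9,"wz": -22}
    - {"tx": 3.5,"ty": -2.4,"tz": 4.8,"wx": -0.8,"wy": 5.9,"wz": -22}
    - {"tx": 3.5,"ty": -2.4,"tz": 4.8,"wx": -0.8,"wy": 5.9,"wz": -22}

```text
time: 21.85
position: [0.5165, 0.3307, 0.0708]
ee_rot: [0.258, -0.048, 0.965, 0.015]
force: [-0.5, -1.1, -0.2]
finger_gap: 0.599
grasp_force: 0.0
```

```bash
python3 - <<'E'
from h import *
s=env.state();im=env.get_image('wrist');cm=cam('wrist',s);s2=env.state()
print(s['position'],s2['position'],s['joint_positions'].round(2))
cv2.imwrite('pics/w6.png',im)
blank(im,cm,[.5,.326])
for r in (220,232,244): 
    g=cv2.cvtColor(im,cv2.COLOR_BGR2HSV)[r];print(r,[ (x,g[x].tolist()) for x in range(250,420,8)])
print('tip exp uv',proj(cm,quat(s['ee_rot']).apply([[0,0,-.022],[.01,0,-.022],[-.01,0,-.022]])+s['position']).round())
E
```

```text
[0.51649271 0.33067324 0.0708222 ] [0.51649955 0.3306274  0.07073908] [-1.02  0.39  0.19  2.19  1.01  0.33 -0.12]
blank [0.4921 0.3275 0.04  ] [0.041 0.031 0.04  0.029] [3.2 5.5 6.7 4.2]
220 [(250, [30, 17, 134]), (258, [38, 10, 100]), (266, [100, 102, 207]), (274, [100, 103, 204]), (282, [100, 102, 208]), (290, [100, 100, 209]), (298, [100, 103, 205]), (306, [100, 104, 205]), (314, [100, 101, 204]), (322, [100, 101, 208]), (330, [100, 101, 208]), (338, [100, 102, 207]), (346, [100, 102, 207]), (354, [100, 102, 209]), (362, [100, 101, 208]), (370, [100, 100, 207]), (378, [100, 102, 208]), (386, [100, 100, 206]), (394, [100, 100, 206]), (402, [100, 99, 181]), (410, [100, 98, 167]), (418, [98, 22, 186])]
232 [(250, [30, 15, 104]), (258, [10, 39, 97]), (266, [5, 116, 92]), (274, [103, 68, 116]), (282, [100, 101, 152]), (290, [100, 101, 152]), (298, [100, 99, 173]), (306, [99, 100, 160]), (314, [99, 96, 152]), (322, [100, 97, 158]), (330, [101, 94, 154]), (338, [100, 100, 205]), (346, [100, 100, 209]), (354, [100, 102, 210]), (362, [100, 97, 210]), (370, [101, 100, 209]), (378, [100, 101, 208]), (386, [127, 22, 105]), (394, [3, 106, 89]), (402, [100, 97, 200]), (410, [100, 102, 203]), (418, [100, 98, 208])]
244 [(250, [174, 107, 160]), (258, [5, 123, 89]), (266, [2, 116, 88]), (274, [165, 27, 38]), (282, [25, 15, 103]), (290, [23, 10, 102]), (298, [30, 12, 103]), (306, [25, 15, 102]), (314, [30, 15, 134]), (322, [27, 17, 136]), (330, [30, 13, 134]), (338, [26, 15, 136]), (346, [26, 15, 135]), (354, [27, 18, 138]), (362, [27, 17, 134]), (370, [30, 17, 135]), (378, [26, 15, 134]), (386, [0, 7, 37]), (394, [4, 126, 89]), (402, [5, 123, 89]), (410, [24, 18, 138]), (418, [30, 15, 135])]
tip exp uv [[328. 249.]
 [328. 231.]
 [328. 267.]]
```

```bash
python3 - <<'E'
from h import *
go([.5155,.3297,.0205],6,30)
E
```

```text
t [ 2.6 -0.1  4.3] w [ 0.05 -0.01 -0.37]
```

Call:
servo_tool:
  deltas:
    - {"tx": 0.5,"ty": 0,"tz": 0.8,"wx": 0,"wy": 0,"wz": 0}
    - {"tx": 1,"ty": -0.1,"tz": 1.6,"wx": 0,"wy": 0,"wz": 0}
    - {"tx": 1.5,"ty": -0.1,"tz": 2.5,"wx": 0,"wy": 0,"wz": 0}
    - {"tx": 1.9,"ty": -0.1,"tz": 3.2,"wx": 0,"wy": 0,"wz": 0}
    - {"tx": 2.3,"ty": -0.1,"tz": 3.8,"wx": 0,"wy": 0,"wz": 0}
    - {"tx": 2.5,"ty": -0.1,"tz": 4.1,"wx": 0,"wy": 0,"wz": 0}
    - {"tx": 2.6,"ty": -0.1,"tz": 4.3,"wx": 0,"wy": 0,"wz": 0}
    - {"tx": 2.6,"ty": -0.1,"tz": 4.3,"wx": 0,"wy": 0,"wz": 0}

```text
time: 22.9
position: [0.5156, 0.3294, 0.0202]
ee_rot: [0.258, -0.048, 0.965, 0.015]
force: [-0.3, -0.4, -0.0]
finger_gap: 0.599
grasp_force: 0.0
```

Call:
servo_tool:
  deltas:
    - {"tx": 0,"ty": 0,"tz": 0,"wx": 0,"wy": 0,"wz": 0}
    - {"tx": 0,"ty": 0,"tz": 0,"wx": 0,"wy": 0,"wz": 0}
    - {"tx": 0,"ty": 0,"tz": 0,"wx": 0,"wy": 0,"wz": 0}
    - {"tx": 0,"ty": 0,"tz": 0,"wx": 0,"wy": 0,"wz": 0}
    - {"tx": 0,"ty": 0,"tz": 0,"wx": 0,"wy": 0,"wz": 0}
    - {"tx": 0,"ty": 0,"tz": 0,"wx": 0,"wy": 0,"wz": 0}
    - {"tx": 0,"ty": 0,"tz": 0,"wx": 0,"wy": 0,"wz": 0}
    - {"tx": 0,"ty": 0,"tz": 0,"wx": 0,"wy": 0,"wz": 0}
  claw: -1

```text
time: 23.9
position: [0.5157, 0.3293, 0.0203]
ee_rot: [0.258, -0.048, 0.965, 0.014]
force: [-1.5, -0.2, 4.1]
finger_gap: 0.352
grasp_force: 30.0
```

```bash
python3 - <<'E'
from h import *
go([.5157,.3293,.17],6,30)
go([.51,.005,.17],-5,30)
E
```

```text
t [ -7.48   0.06 -12.97] w [ 0.01 -0.03 -0.36]
t [ -4.25 -32.16 -14.96] w [ 5.51 -0.04  9.17]
```

Call:
servo_tool:
  deltas:
    - {"tx": -0.6,"ty": 0,"tz": -1,"wx": 0,"wy": 0,"wz": 0}
    - {"tx": -2,"ty": 0,"tz": -3.5,"wx": 0,"wy": 0,"wz": 0}
    - {"tx": -4,"ty": 0,"tz": -7,"wx": 0,"wy": 0,"wz": 0}
    - {"tx": -6,"ty": -1,"tz": -10.5,"wx": 0,"wy": 0,"wz": 0}
    - {"tx": -7,"ty": -4,"tz": -13,"wx": 1,"wy": 0,"wz": 2}
    - {"tx": -7,"ty": -8,"tz": -13.5,"wx": 2,"wy": 0,"wz": 4}
    - {"tx": -6,"ty": -12,"tz": -14,"wx": 3,"wy": 0,"wz": 5}
    - {"tx": -6,"ty": -16,"tz": -14,"wx": 4,"wy": 0,"wz": 6}

```text
time: 24.9
position: [0.5128, 0.1664, 0.1705]
ee_rot: [0.258, 0.012, 0.966, -0.006]
force: [-0.4, 0.4, -0.7]
finger_gap: 0.353
grasp_force: 30.0
```

```bash
python3 - <<'E'
from h import *
print(env.state()['joint_positions'].round(2))
go([.51,.005,.17],-5,30)
E
```

```text
[-0.75  0.07  0.13  2.28  0.71  0.47  0.34]
t [ -0.06 -16.14   0.19] w [ 1.49 -0.07  3.16]
```

Call:
servo_tool:
  deltas:
    - {"tx": 0,"ty": -4,"tz": 0,"wx": 0.5,"wy": 0,"wz": 1}
    - {"tx": 0,"ty": -8,"tz": 0,"wx": 1,"wy": 0,"wz": 2}
    - {"tx": 0,"ty": -12,"tz": 0.1,"wx": 1.5,"wy": 0,"wz": 3.1}
    - {"tx": 0,"ty": -15,"tz": 0.2,"wx": 1.5,"wy": 0,"wz": 3.1}
    - {"tx": 0,"ty": -16.1,"tz": 0.2,"wx": 1.5,"wy": 0,"wz": 3.1}
    - {"tx": 0,"ty": -16.1,"tz": 0.2,"wx": 1.5,"wy": 0,"wz": 3.1}
    - {"tx": 0,"ty": -16.1,"tz": 0.2,"wx": 1.5,"wy": 0,"wz": 3.1}
    - {"tx": 0,"ty": -16.1,"tz": 0.2,"wx": 1.5,"wy": 0,"wz": 3.1}

```text
time: 25.9
position: [0.5105, 0.0076, 0.1698]
ee_rot: [0.258, 0.041, 0.965, -0.011]
force: [-0.3, 0.1, -0.8]
finger_gap: 0.349
grasp_force: 30.0
```

```bash
python3 - <<'E'
from h import *
s=env.state();print(s['position'],s['joint_positions'].round(2))
go([.593,-.002,.09],-5,30)
go([.66,-.008,.048],-5,30)
E
```

```text
[0.51052116 0.00757893 0.16981486] [-0.54 -0.03  0.31  2.37  0.52  0.33  0.81]
t [-3.2  -0.25 11.06] w [ 0.04 -0.03  0.14]
t [-6.93 -0.28 18.06] w [ 0.04 -0.03  0.14]
```

Call:
servo_tool:
  deltas:
    - {"tx": -0.8,"ty": 0,"tz": 2.8,"wx": 0,"wy": 0,"wz": 0.1}
    - {"tx": -1.6,"ty": -0.1,"tz": 5.6,"wx": 0,"wy": 0,"wz": 0.1}
    - {"tx": -2.4,"ty": -0.2,"tz": 8.3,"wx": 0,"wy": 0,"wz": 0.1}
    - {"tx": -3.2,"ty": -0.25,"tz": 11,"wx": 0,"wy": 0,"wz": 0.1}
    - {"tx": -4.4,"ty": -0.3,"tz": 13.3,"wx": 0,"wy": 0,"wz": 0.1}
    - {"tx": -5.6,"ty": -0.3,"tz": 15.6,"wx": 0,"wy": 0,"wz": 0.1}
    - {"tx": -6.5,"ty": -0.3,"tz": 17.2,"wx": 0,"wy": 0,"wz": 0.1}
    - {"tx": -6.9,"ty": -0.3,"tz": 18,"wx": 0,"wy": 0,"wz": 0.1}

```text
time: 26.9
position: [0.6597, -0.0088, 0.0473]
ee_rot: [0.258, 0.042, 0.965, -0.011]
force: [-0.3, -0.1, -1.0]
finger_gap: 0.354
grasp_force: 30.0
```

Call:
servo_tool:
  deltas:
    - {"tx": 0,"ty": 0,"tz": 0,"wx": 0,"wy": 0,"wz": 0}
    - {"tx": 0,"ty": 0,"tz": 0,"wx": 0,"wy": 0,"wz": 0}
    - {"tx": 0,"ty": 0,"tz": 0,"wx": 0,"wy": 0,"wz": 0}
    - {"tx": 0,"ty": 0,"tz": 0,"wx": 0,"wy": 0,"wz": 0}
    - {"tx": 0,"ty": 0,"tz": 0,"wx": 0,"wy": 0,"wz": 0}
    - {"tx": 0,"ty": 0,"tz": 0,"wx": 0,"wy": 0,"wz": 0}
    - {"tx": 0,"ty": 0,"tz": 0,"wx": 0,"wy": 0,"wz": 0}
    - {"tx": 0,"ty": 0,"tz": 0,"wx": 0,"wy": 0,"wz": 0}

```text
time: 27.9
position: [0.6594, -0.0092, 0.0484]
ee_rot: [0.258, 0.042, 0.965, -0.011]
force: [-0.8, 0.1, -0.6]
finger_gap: 0.35
grasp_force: 30.0
```

```bash
python3 - <<'E'
from h import *
s=env.state();im=env.get_image('wrist');cv2.imwrite('pics/w7.png',im);cm=cam('wrist',s)
np.save('s7.npy',np.r_[s['position'],s['ee_rot']])
print(s['position'],s['joint_positions'].round(2),s['force'])
go([.66,-.008,.048],-5,30)
c,sn=np.cos(np.radians(5)),np.sin(np.radians(5));M=np.array([[c,sn],[-sn,c]])  # marker->world
n=np.array([.6425,-.0065])
def mk(x,y,z):return np.r_[n+M@[x,y],z]
print('plate corners',proj(cm,[mk(x*.048,y*.048,.04) for x,y in((-1,-1),(-1,1),(1,1),(1,-1))]).round(1).tolist())
print('screws? ',proj(cm,[mk(-.039,-.039,.04),mk(-.039,.039,.04)]).round(1).tolist())
b=s['position'][2]+.0057
print('blank top exp',proj(cm,[mk(x*.016,y*.016,b+.014) for x,y in((-1,-1),(-1,1),(1,1),(1,-1))]).round(1).tolist(), 'bottom front',proj(cm,[mk(-.016,y*.016,b) for y in(-1,1)]).round(1).tolist())
g=cv2.cvtColor(im,cv2.COLOR_BGR2HSV)
for col in (329,):
    print([ (r,g[r,col].tolist()) for r in range(100,300,5)])
E
```

```text
[ 0.65935067 -0.00915653  0.04837992] [-0.06  0.45 -0.07  2.14  1.31  0.13  0.09] [-0.75070069  0.07555368 -0.62864337]
t [-0.03  0.12  0.06] w [ 0.01 -0.03 -0.03]
plate corners [[227.2, 130.8], [434.2, 130.7], [402.6, 254.0], [258.0, 254.1]]
screws?  [[249.8, 146.7], [411.5, 146.6]]
blank top exp [[296.8, 222.0], [364.7, 222.0], [360.3, 261.4], [300.8, 261.4]] bottom front [[298.7, 201.0], [362.6, 201.0]]
[(100, [46, 16, 171]), (105, [45, 15, 173]), (110, [42, 15, 171]), (115, [35, 9, 173]), (120, [9, 10, 180]), (125, [13, 13, 177]), (130, [17, 10, 180]), (135, [15, 11, 187]), (140, [15, 8, 188]), (145, [15, 11, 188]), (150, [10, 8, 188]), (155, [13, 10, 187]), (160, [9, 10, 187]), (165, [11, 11, 188]), (170, [5, 8, 187]), (175, [0, 7, 186]), (180, [8, 7, 143]), (185, [10, 8, 185]), (190, [12, 7, 181]), (195, [4, 9, 191]), (200, [11, 11, 184]), (205, [23, 15, 219]), (210, [25, 15, 215]), (215, [20, 18, 217]), (220, [22, 12, 225]), (225, [19, 12, 231]), (230, [21, 11, 227]), (235, [20, 13, 227]), (240, [21, 11, 226]), (245, [23, 17, 185]), (250, [22, 16, 171]), (255, [20, 17, 175]), (260, [21, 20, 164]), (265, [53, 14, 145]), (270, [150, 3, 73]), (275, [60, 4, 68]), (280, [0, 0, 68]), (285, [80, 12, 66]), (290, [150, 3, 76]), (295, [0, 0, 74])]
```

```bash
python3 - <<'E'
from h import *
im=cv2.imread('pics/w7.png');v=np.load('s7.npy');cm=cam('wrist',{'position':v[:3],'ee_rot':v[3:]})
g=cv2.cvtColor(im,cv2.COLOR_BGR2GRAY).astype(float)
a=g[:,315:345].mean(1);print('col rows170-225',a[170:226].round().astype(int).tolist())
for r in(140,150,160,192,210,214):print(r,[(x,int(round(g[r-1:r+2,x].mean()-g[r-1:r+2,x-1].mean()))) for x in range(200,460) if abs(g[r-1:r+2,x].mean()-g[r-1:r+2,x-1].mean())>12])
c,sn=np.cos(np.radians(5)),np.sin(np.radians(5));M=np.array([[c,sn],[-sn,c]]);n=np.array([.6425,-.0065])
mk=lambda x,y,z:np.r_[n+M@[x,y],z]
print('mouth front row -.0172,-.0182',proj(cm,[mk(-.0172,0,.04),mk(-.0182,0,.04),mk(-.0172,0,.034)]).round(1).tolist(),'mouth sides',proj(cm,[mk(-.017,.0172,.04),mk(-.017,-.0172,.04)]).round(1).tolist())
print('plate side cols at r~150',proj(cm,[mk(-.036,.048,.04),mk(-.036,-.048,.04)]).round(1).tolist())
E
```

```text
col rows170-225 [183, 184, 185, 185, 184, 183, 181, 176, 164, 154, 156, 164, 174, 179, 182, 183, 183, 182, 180, 179, 180, 182, 185, 187, 188, 187, 186, 184, 181, 181, 181, 186, 196, 208, 213, 215, 215, 215, 213, 212, 212, 212, 212, 212, 212, 212, 213, 214, 214, 216, 222, 234, 240, 238, 232, 227]
140 [(204, 22), (205, 23), (433, -15), (434, -24), (435, -15), (458, -17), (459, -17)]
150 [(207, 21), (208, 21), (242, -17), (243, -31), (244, -23), (248, -17), (249, -17), (255, 14), (256, 17), (257, 14), (261, 29), (262, 34), (263, 14), (400, -16), (401, -31), (402, -30), (407, -18), (408, -17), (414, 15), (415, 20), (419, 21), (420, 32), (421, 19), (430, -13), (431, -22), (432, -18), (455, -18), (456, -15)]
160 [(210, 21), (211, 25), (232, -13), (234, 17), (235, 17), (428, -18), (429, -20), (452, -18)]
192 [(206, -20), (207, -21), (220, 22), (221, 22), (240, -13), (242, 16), (243, 15), (297, -13), (300, 15), (301, 23), (361, -14), (362, -14), (367, 21), (441, -24), (442, -23), (455, 21), (456, 24)]
210 [(212, -16), (213, -22), (214, -17), (225, 13), (226, 25), (227, 20), (297, 17), (298, 28), (299, 20), (362, -16), (363, -25), (365, 14), (435, -21), (436, -27), (448, 19), (449, 23), (450, 15), (454, -17)]
214 [(213, -13), (214, -20), (215, -20), (227, 25), (228, 21), (245, -14), (247, 13), (248, 19), (297, 21), (298, 25), (299, 15), (362, -14), (363, -19), (434, -25), (435, -22), (447, 23), (448, 20), (453, -17)]
mouth front row -.0172,-.0182 [[330.6, 180.5], [330.6, 179.1], [330.5, 173.1]] mouth sides [[363.1, 180.8], [298.0, 180.8]]
plate side cols at r~150 [[428.9, 151.7], [232.4, 151.7]]
```

Call:
servo_tool:
  deltas:
    - {"tx": 0.1,"ty": 0,"tz": 0.17,"wx": 0,"wy": 0,"wz": 0}
    - {"tx": 0.2,"ty": 0,"tz": 0.35,"wx": 0,"wy": 0,"wz": 0}
    - {"tx": 0.3,"ty": 0,"tz": 0.52,"wx": 0,"wy": 0,"wz": 0}
    - {"tx": 0.4,"ty": 0,"tz": 0.7,"wx": 0,"wy": 0,"wz": 0}
    - {"tx": 0.5,"ty": 0,"tz": 0.87,"wx": 0,"wy": 0,"wz": 0}
    - {"tx": 0.6,"ty": 0,"tz": 1.04,"wx": 0,"wy": 0,"wz": 0}
    - {"tx": 0.65,"ty": 0,"tz": 1.13,"wx": 0,"wy": 0,"wz": 0}
    - {"tx": 0.65,"ty": 0,"tz": 1.13,"wx": 0,"wy": 0,"wz": 0}

```text
time: 28.95
position: [0.6593, -0.0091, 0.0353]
ee_rot: [0.258, 0.042, 0.965, -0.011]
force: [0.4, 1.0, -0.1]
finger_gap: 0.356
grasp_force: 30.0
```

```bash
python3 - <<'E'
from h import *
s=env.state();print(s['position'],s['joint_positions'].round(2),s['force'])
go([.6594,-.0092,.0283],-5,30)
E
```

```text
[ 0.65934939 -0.00914769  0.03528375] [-0.06  0.48 -0.08  2.15  1.54  0.13 -0.13] [ 0.38154297  1.03599395 -0.08931911]
t [ 0.34 -0.01  0.61] w [ 0.01 -0.04 -0.02]
```

Call:
servo_tool:
  deltas:
    - {"tx": 0.05,"ty": 0,"tz": 0.09,"wx": 0,"wy": 0,"wz": 0}
    - {"tx": 0.1,"ty": 0,"tz": 0.17,"wx": 0,"wy": 0,"wz": 0}
    - {"tx": 0.15,"ty": 0,"tz": 0.26,"wx": 0,"wy": 0,"wz": 0}
    - {"tx": 0.2,"ty": 0,"tz": 0.35,"wx": 0,"wy": 0,"wz": 0}
    - {"tx": 0.25,"ty": 0,"tz": 0.43,"wx": 0,"wy": 0,"wz": 0}
    - {"tx": 0.3,"ty": 0,"tz": 0.52,"wx": 0,"wy": 0,"wz": 0}
    - {"tx": 0.34,"ty": 0,"tz": 0.59,"wx": 0,"wy": 0,"wz": 0}
    - {"tx": 0.34,"ty": 0,"tz": 0.59,"wx": 0,"wy": 0,"wz": 0}

```text
time: 29.95
position: [0.6594, -0.0091, 0.0286]
ee_rot: [0.258, 0.042, 0.965, -0.011]
force: [-0.7, -0.7, -0.1]
finger_gap: 0.352
grasp_force: 30.0
```

```bash
python3 - <<'E'
from h import *
s=env.state();im=env.get_image('wrist');cv2.imwrite('pics/w8.png',im);cm=cam('wrist',s);print(s['position'],s['force'],s['moment'])
g=cv2.cvtColor(im,cv2.COLOR_BGR2GRAY).astype(float);a=g[:,315:345].mean(1);print(a[165:250].round().astype(int).tolist())
c,sn=np.cos(np.radians(5)),np.sin(np.radians(5));M=np.array([[c,sn],[-sn,c]]);n=np.array([.6425,-.0065])
mk=lambda x,y,z:np.r_[n+M@[x,y],z]
print(proj(cm,[mk(-.0172,0,.04),mk(-.016,0,.04),mk(-.016,0,.048),mk(.016,0,.048)]).round(1).tolist())
E
```

```text
[ 0.6593949  -0.0091441   0.02859475] [-0.69587378 -0.71218425 -0.1445609 ] [0.13239734 0.41297057 0.03980136]
[180, 181, 182, 183, 181, 180, 180, 182, 182, 183, 183, 183, 182, 180, 179, 179, 179, 180, 181, 180, 179, 179, 180, 182, 183, 182, 182, 181, 180, 179, 179, 179, 180, 180, 182, 182, 182, 180, 179, 179, 182, 189, 199, 206, 208, 208, 208, 209, 209, 209, 209, 210, 211, 212, 213, 219, 232, 239, 237, 230, 225, 224, 223, 222, 222, 222, 221, 220, 218, 219, 221, 223, 223, 223, 222, 221, 221, 220, 217, 212, 202, 189, 178, 171, 167]
[[330.7, 207.5], [330.7, 209.2], [330.7, 221.5], [330.5, 260.9]]
```

Call:
servo_tool:
  deltas:
    - {"tx": 0.02,"ty": 0,"tz": 0.03,"wx": 0,"wy": 0,"wz": 0}
    - {"tx": 0.03,"ty": 0,"tz": 0.05,"wx": 0,"wy": 0,"wz": 0}
    - {"tx": 0.04,"ty": 0,"tz": 0.07,"wx": 0,"wy": 0,"wz": 0}
    - {"tx": 0.05,"ty": 0,"tz": 0.09,"wx": 0,"wy": 0,"wz": 0}
    - {"tx": 0.05,"ty": 0,"tz": 0.09,"wx": 0,"wy": 0,"wz": 0}
    - {"tx": 0.05,"ty": 0,"tz": 0.09,"wx": 0,"wy": 0,"wz": 0}
    - {"tx": 0.05,"ty": 0,"tz": 0.09,"wx": 0,"wy": 0,"wz": 0}
    - {"tx": 0.05,"ty": 0,"tz": 0.09,"wx": 0,"wy": 0,"wz": 0}

```text
time: 31.0
position: [0.6595, -0.0092, 0.0285]
ee_rot: [0.259, 0.042, 0.965, -0.011]
force: [-6.4, -0.1, 11.3]
finger_gap: 0.35
grasp_force: 30.1
```

Call:
servo_tool:
  deltas:
    - {"tx": 0,"ty": 0,"tz": 0,"wx": 0,"wy": 0,"wz": 0}
    - {"tx": 0,"ty": 0,"tz": 0,"wx": 0,"wy": 0,"wz": 0}
    - {"tx": 0,"ty": 0,"tz": 0,"wx": 0,"wy": 0,"wz": 0}
    - {"tx": 0,"ty": 0,"tz": 0,"wx": 0,"wy": 0,"wz": 0}
    - {"tx": -0.02,"ty": 0,"tz": -0.04,"wx": 0,"wy": 0,"wz": 0}
    - {"tx": -0.05,"ty": 0,"tz": -0.09,"wx": 0,"wy": 0,"wz": 0}
    - {"tx": -0.1,"ty": 0,"tz": -0.17,"wx": 0,"wy": 0,"wz": 0}
    - {"tx": -0.1,"ty": 0,"tz": -0.17,"wx": 0,"wy": 0,"wz": 0}
  claw: 0

```text
time: 32.0
position: [0.6595, -0.0091, 0.0297]
ee_rot: [0.258, 0.042, 0.965, -0.011]
force: [-0.2, 0.0, -0.2]
finger_gap: 0.499
grasp_force: 0.0
```

```bash
python3 - <<'E'
from h import *
s=env.state();im=env.get_image('wrist');cv2.imwrite('pics/w9.png',im);cm=cam('wrist',s);print(s['position'],s['force'],s['joint_positions'].round(2))
g=cv2.cvtColor(im,cv2.COLOR_BGR2GRAY).astype(float)
for c0 in(306,330,352):
  a=g[:,c0-4:c0+5].mean(1);d=np.diff(a);print(c0,[(r,int(d[r])) for r in range(165,275) if abs(d[r])>5])
c,sn=np.cos(np.radians(5)),np.sin(np.radians(5));M=np.array([[c,sn],[-sn,c]]);n=np.array([.6425,-.0065])
mk=lambda x,y,z:np.r_[n+M@[x,y],z]
print(proj(cm,[mk(-.0172,0,.04),mk(-.016,0,.04),mk(-.016,0,.048),mk(.016,0,.048),mk(-.016,.016,.048),mk(-.016,-.016,.048)]).round(1).tolist())
for r in(212,226,240):print(r,[(x,int(g[r-1:r+2,x].mean()-g[r-1:r+2,x-1].mean())) for x in range(250,410) if abs(g[r-1:r+2,x].mean()-g[r-1:r+2,x-1].mean())>10])
E
```

```text
[ 0.65952124 -0.00910886  0.02967447] [-0.15196705  0.02902149 -0.19370519] [-0.03  0.49 -0.11  2.15  1.63  0.15 -0.22]
306 [(203, 10), (204, 9), (217, 6), (218, 11), (219, 6), (221, -6), (256, -6), (257, -19), (258, -29), (259, -23), (260, -7), (265, 5), (266, 9), (267, 9), (268, 5), (271, -5), (272, -9), (273, -8)]
330 [(204, 9), (205, 12), (206, 5), (217, 6), (218, 12), (219, 7), (221, -7), (222, -5), (245, -9), (246, -15), (247, -15), (248, -8), (257, -5), (258, -11), (259, -10)]
352 [(203, 5), (204, 8), (205, 8), (218, 11), (219, 10), (221, -7), (222, -6), (243, -6), (244, -12), (245, -14), (246, -10), (258, -8), (259, -11), (260, -7)]
[[330.6, 205.8], [330.5, 207.5], [330.6, 219.6], [330.4, 259.1], [364.3, 219.6], [296.9, 219.7]]
212 [(293, -13), (294, -14), (295, -12), (297, 25), (298, 31), (299, 18), (362, -11), (363, -24), (364, -20), (370, 17), (371, 16)]
226 [(294, -20), (295, -16), (296, 16), (297, 38), (298, 27), (362, -20), (363, -30), (368, 11), (369, 16)]
240 [(257, -12), (258, -11), (263, -13), (264, -20), (265, -16), (285, 21), (286, 50), (287, 44), (288, 17), (293, -11), (294, -16), (295, -14), (297, 14), (298, 34), (299, 27), (360, -21), (361, -34), (362, -22), (372, -16), (373, -36), (374, -32), (394, 17), (395, 30), (396, 32), (397, 21)]
```

Call:
servo_tool:
  deltas:
    - {"tx": 0,"ty": 0,"tz": -0.5,"wx": 0,"wy": 0,"wz": 0}
    - {"tx": 0,"ty": 0,"tz": -1.5,"wx": 0,"wy": 0,"wz": 0}
    - {"tx": 0,"ty": 0,"tz": -4,"wx": 0,"wy": 0,"wz": 0}
    - {"tx": 0,"ty": 0,"tz": -8,"wx": 0,"wy": 0,"wz": 0}
    - {"tx": 0,"ty": 0,"tz": -12,"wx": 0,"wy": 0,"wz": 0}
    - {"tx": 0.5,"ty": 0,"tz": -16,"wx": 0,"wy": 0,"wz": 0}
    - {"tx": 1.5,"ty": 1,"tz": -19,"wx": 0,"wy": 0,"wz": 0}
    - {"tx": 1.5,"ty": 2,"tz": -20,"wx": 0,"wy": 0,"wz": 0}

```text
time: 33.05
position: [0.5482, 0.0203, 0.1967]
ee_rot: [0.259, 0.043, 0.965, -0.012]
force: [0.2, -0.1, -0.3]
finger_gap: 0.501
grasp_force: 0.0
```

```bash
cat >> h.py <<'E'
c5,s5=np.cos(np.radians(5)),np.sin(np.radians(5));M5=np.array([[c5,s5],[-s5,c5]]);N5=np.array([.6425,-.0065])
def mk(x,y,z):return np.r_[N5+M5@[x,y],z]
def tomk(p):return np.r_[M5.T@(p[:2]-N5),p[2]]
E
python3 - <<'E'
from h import *
print(env.state()['position'],env.state()['joint_positions'].round(2))
go(mk(-.115,.115,.19),-5,30)
E
```

```text
[0.54821475 0.02034924 0.19667344] [ 0.34  0.06 -0.59  2.22  0.49  0.42  0.84]
t [ 1.97  9.64 -0.37] w [-0.07  0.08 -0.06]
```

Call:
servo_tool:
  deltas:
    - {"tx": 0.5,"ty": 3,"tz": 0,"wx": 0,"wy": 0,"wz": 0}
    - {"tx": 1,"ty": 6,"tz": -0.2,"wx": 0,"wy": 0,"wz": 0}
    - {"tx": 1.5,"ty": 8.5,"tz": -0.4,"wx": 0,"wy": 0,"wz": 0}
    - {"tx": 2,"ty": 9.6,"tz": -0.4,"wx": 0,"wy": 0,"wz": 0}
    - {"tx": 2,"ty": 9.6,"tz": -0.4,"wx": 0,"wy": 0,"wz": 0}
    - {"tx": 2,"ty": 9.6,"tz": -0.4,"wx": 0,"wy": 0,"wz": 0}
    - {"tx": 2,"ty": 9.6,"tz": -0.4,"wx": 0,"wy": 0,"wz": 0}
    - {"tx": 2,"ty": 9.6,"tz": -0.4,"wx": 0,"wy": 0,"wz": 0}
  claw: -0.3

```text
time: 34.05
position: [0.538, 0.1173, 0.1889]
ee_rot: [0.258, 0.043, 0.965, -0.011]
force: [0.2, -1.6, 0.3]
finger_gap: 0.353
grasp_force: 0.0
```

```bash
python3 - <<'E'
from h import *
s=env.state();im=env.get_image('wrist');cv2.imwrite('pics/w10.png',im);cm=cam('wrist',s);print(s['position'],tomk(s['position']),s['finger_gap'])
e=proj(cm,[mk(-.112,y,.125) for y in(.12,.127,.145)]);print('exp',e.round())
for c in blobs(im,(0,0,0),(179,255,75),60):
    x,y,w,h=cv2.boundingRect(c)
    if y<260: print((x,y,w,h),cv2.contourArea(c),tomk(ray(cm,(x+w/2,y+h/2),.125)[0]).round(4))
E
```

```text
[0.53802155 0.11729884 0.188876  ] [-0.11487066  0.11422185  0.188876  ] 0.3532776986808954
exp [[337. 168.]
 [346. 168.]
 [371. 168.]]
(531, 174, 109, 131) 4031.5 [-0.0289  0.3437  0.125 ]
(87, 88, 55, 56) 2037.5 [-0.1545 -0.0211  0.125 ]
(329, 137, 36, 115) 1292.5 [-0.0852  0.1285  0.125 ]
(354, 234, 47, 76) 889.5 [0.0229 0.1629 0.125 ]
(265, 233, 45, 70) 800.5 [0.0156 0.0733 0.125 ]
(201, 237, 77, 15) 547.0 [-0.0222  0.0331  0.125 ]
(26, 161, 43, 26) 256.0 [-0.1064 -0.0918  0.125 ]
(8, 243, 29, 23) 231.0 [-0.0072 -0.1737  0.125 ]
(24, 100, 68, 4) 195.0 [-0.1642 -0.0514  0.125 ]
(437, 98, 10, 27) 158.0 [-0.1574  0.1854  0.125 ]
(536, 199, 20, 10) 93.5 [-0.0744  0.2879  0.125 ]
(45, 215, 18, 25) 71.0 [-0.0461 -0.1217  0.125 ]
```

```bash
python3 - <<'E'
from h import *
s=env.state();im=cv2.imread('pics/w10.png');cm=cam('wrist',s);v=cv2.cvtColor(im,cv2.COLOR_BGR2HSV)[:,:,2]
for r in range(130,240,10):
    x=np.where(v[r,310:400]<80)[0]+310
    if len(x):print(r,x.min(),x.max(),tomk(ray(cm,[(x.min()+x.max())/2,r],.135)[0]).round(4))
print(proj(cm,[mk(-.124,.127,.109),mk(-.124,.127,.139),mk(-.1,.127,.139)]).round())
go(mk(-.098,.1275,.135),-5,30);go(mk(-.098,.1275,.1),-5,30)
E
```

```text
140 337 364 [-0.143   0.1283  0.135 ]
150 337 363 [-0.1352  0.1283  0.135 ]
160 336 363 [-0.127   0.1284  0.135 ]
170 341 362 [-0.1183  0.1301  0.135 ]
180 342 361 [-0.1091  0.1305  0.135 ]
190 344 359 [-0.0994  0.1309  0.135 ]
200 358 359 [-0.0891  0.1366  0.135 ]
210 359 360 [-0.0782  0.1381  0.135 ]
220 356 357 [-0.0667  0.1364  0.135 ]
230 351 352 [-0.0543  0.133   0.135 ]
[[346. 141.]
 [348. 167.]
 [346. 193.]]
t [1.23 1.32 5.51] w [-0.02 -0.02 -0.07]
t [2.98 1.32 8.54] w [-0.02 -0.02 -0.07]
```

Call:
servo_tool:
  deltas:
    - {"tx": 0.5,"ty": 0.5,"tz": 2,"wx": 0,"wy": 0,"wz": 0}
    - {"tx": 0.9,"ty": 1,"tz": 4,"wx": 0,"wy": 0,"wz": 0}
    - {"tx": 1.2,"ty": 1.4,"tz": 5.5,"wx": 0,"wy": 0,"wz": 0}
    - {"tx": 1.7,"ty": 1.4,"tz": 6.3,"wx": 0,"wy": 0,"wz": 0}
    - {"tx": 2.2,"ty": 1.4,"tz": 7.2,"wx": 0,"wy": 0,"wz": 0}
    - {"tx": 2.7,"ty": 1.4,"tz": 8,"wx": 0,"wy": 0,"wz": 0}
    - {"tx": 3,"ty": 1.4,"tz": 8.5,"wx": 0,"wy": 0,"wz": 0}
    - {"tx": 3,"ty": 1.4,"tz": 8.5,"wx": 0,"wy": 0,"wz": 0}

```text
time: 35.1
position: [0.5553, 0.1303, 0.0999]
ee_rot: [0.258, 0.042, 0.965, -0.011]
force: [-0.4, -0.1, -0.1]
finger_gap: 0.354
grasp_force: 0.0
```

```bash
python3 - <<'E'
from h import *
s=env.state();print(s['position'],tomk(s['position']),s['force'],s['joint_positions'].round(2))
go(mk(-.098,-.0075,.1),-5,30)
E
```

```text
[0.55534782 0.13031132 0.09988312] [-0.09874443  0.1286949   0.09988312] [-0.36294667 -0.09717065 -0.05813622] [-0.04  0.3  -0.53  2.25  1.22  0.47 -0.11]
t [ -0.08 -13.62   0.03] w [-0.01 -0.06 -0.03]
```

Call:
servo_tool:
  deltas:
    - {"tx": 0,"ty": -0.8,"tz": 0,"wx": 0,"wy": 0,"wz": 0}
    - {"tx": 0,"ty": -2,"tz": 0,"wx": 0,"wy": 0,"wz": 0}
    - {"tx": 0,"ty": -4,"tz": 0,"wx": 0,"wy": 0,"wz": 0}
    - {"tx": 0,"ty": -6,"tz": 0,"wx": 0,"wy": 0,"wz": 0}
    - {"tx": 0,"ty": -8,"tz": 0,"wx": 0,"wy": 0,"wz": 0}
    - {"tx": 0,"ty": -10,"tz": 0,"wx": 0,"wy": 0,"wz": 0}
    - {"tx": 0,"ty": -12,"tz": 0,"wx": 0,"wy": 0,"wz": 0}
    - {"tx": 0,"ty": -13,"tz": 0,"wx": 0,"wy": 0,"wz": 0}

```text
time: 36.1
position: [0.5437, -0.0014, 0.1003]
ee_rot: [0.258, 0.043, 0.965, -0.012]
force: [0.5, 1.6, 0.8]
finger_gap: 0.35
grasp_force: 0.9
```

Call:
servo_tool:
  deltas:
    - {"tx": 0,"ty": -0.1,"tz": 0,"wx": 0,"wy": 0,"wz": 0}
    - {"tx": 0,"ty": -0.2,"tz": 0,"wx": 0,"wy": 0,"wz": 0}
    - {"tx": 0,"ty": -0.3,"tz": 0,"wx": 0,"wy": 0,"wz": 0}
    - {"tx": 0,"ty": -0.4,"tz": 0,"wx": 0,"wy": 0,"wz": 0}
    - {"tx": 0,"ty": -0.5,"tz": 0,"wx": 0,"wy": 0,"wz": 0}
    - {"tx": 0,"ty": -0.6,"tz": 0,"wx": 0,"wy": 0,"wz": 0}
    - {"tx": 0,"ty": -0.6,"tz": 0,"wx": 0,"wy": 0,"wz": 0}
    - {"tx": 0,"ty": -0.6,"tz": 0,"wx": 0,"wy": 0,"wz": 0}

```text
time: 37.1
position: [0.5435, -0.005, 0.1001]
ee_rot: [0.258, 0.042, 0.965, -0.011]
force: [0.6, 1.0, -0.4]
finger_gap: 0.347
grasp_force: 0.8
```

```bash
python3 - <<'E'
from h import *
s=env.state();print(s['position'],tomk(s['position']),s['force'],s['finger_gap'])
E
```

```text
[ 0.54351901 -0.00495257  0.10006084] [-0.09873921 -0.00708523  0.10006084] [ 0.5859234   0.99414388 -0.41240304] 0.347079487614841
```

Call:
servo_tool:
  deltas:
    - {"tx": 0,"ty": -0.05,"tz": 0,"wx": 0,"wy": 0,"wz": 0}
    - {"tx": 0,"ty": -0.1,"tz": 0,"wx": 0,"wy": 0,"wz": 0}
    - {"tx": 0,"ty": -0.15,"tz": 0,"wx": 0,"wy": 0,"wz": 0}
    - {"tx": 0,"ty": -0.15,"tz": 0,"wx": 0,"wy": 0,"wz": 0}
    - {"tx": 0,"ty": -0.2,"tz": 0,"wx": 0,"wy": 0,"wz": 0}
    - {"tx": 0,"ty": -0.2,"tz": 0,"wx": 0,"wy": 0,"wz": 0}
    - {"tx": 0,"ty": -0.2,"tz": 0,"wx": 0,"wy": 0,"wz": 0}
    - {"tx": 0,"ty": -0.2,"tz": 0,"wx": 0,"wy": 0,"wz": 0}

```text
time: 38.1
position: [0.5434, -0.0064, 0.1001]
ee_rot: [0.258, 0.042, 0.965, -0.011]
force: [1.5, 5.4, -3.1]
finger_gap: 0.35
grasp_force: 2.6
```

Call:
servo_tool:
  deltas:
    - {"tx": 0,"ty": 0.3,"tz": 0,"wx": 0,"wy": 0,"wz": 0}
    - {"tx": 0,"ty": 0.7,"tz": 0,"wx": 0,"wy": 0,"wz": 0}
    - {"tx": 0,"ty": 0.8,"tz": 0,"wx": 0,"wy": 0,"wz": 0}
    - {"tx": 0,"ty": 0.8,"tz": -1,"wx": 0,"wy": 0,"wz": 0}
    - {"tx": 0,"ty": 0.8,"tz": -3,"wx": 0,"wy": 0,"wz": 0}
    - {"tx": 0,"ty": 0.8,"tz": -6,"wx": 0,"wy": 0,"wz": 0}
    - {"tx": 0,"ty": 0.8,"tz": -9,"wx": 0,"wy": 0,"wz": 0}
    - {"tx": 0,"ty": 0.8,"tz": -10,"wx": 0,"wy": 0,"wz": 0}

```text
time: 39.1
position: [0.4942, 0.005, 0.1884]
ee_rot: [0.259, 0.043, 0.965, -0.012]
force: [-0.4, -0.3, -0.3]
finger_gap: 0.352
grasp_force: 0.0
```

```bash
python3 - <<'E'
from h import *
s=env.state();im=env.get_image('wrist');cm=cam('wrist',s);print(s['position'],s['joint_positions'].round(2))
v=cv2.cvtColor(im,cv2.COLOR_BGR2HSV)[:,:,2]
e=proj(cm,[mk(-.124,0,.109),mk(-.124,0,.139),mk(-.124,.007,.125),mk(-.124,-.007,.125)]).round(1);print(e.tolist())
r=int(e[2,1]);x=np.where(v[r,int(e[3,0])-30:int(e[2,0])+30]<80)[0]+int(e[3,0])-30;print(r,x.min(),x.max(),len(x))
go([.5692,-.1504,.14],20,0)
E
```

```text
[0.49418905 0.00504415 0.18835829] [ 0.48 -0.04 -0.67  2.33  0.33  0.36  1.  ]
[[330.5, 176.4], [330.6, 203.3], [339.7, 190.2], [321.4, 190.2]]
190 319 343 25
t [ -5.19 -14.8    8.67] w [ -6.62  29.62 -24.48]
```

Call:
servo_tool:
  deltas:
    - {"tx": -0.3,"ty": -2.5,"tz": 0.5,"wx": -1.3,"wy": 5.9,"wz": -4.9}
    - {"tx": -1,"ty": -5,"tz": 1.5,"wx": -2.6,"wy": 11.8,"wz": -9.8}
    - {"tx": -2,"ty": -8,"tz": 3,"wx": -4,"wy": 17.8,"wz": -14.7}
    - {"tx": -3,"ty": -11,"tz": 5,"wx": -5.3,"wy": 23.7,"wz": -19.6}
    - {"tx": -4.4,"ty": -13.5,"tz": 7.5,"wx": -6.6,"wy": 29.6,"wz": -24.5}
    - {"tx": -5.2,"ty": -14.8,"tz": 8.7,"wx": -6.6,"wy": 29.6,"wz": -24.5}
    - {"tx": -5.2,"ty": -14.8,"tz": 8.7,"wx": -6.6,"wy": 29.6,"wz": -24.5}
    - {"tx": -5.2,"ty": -14.8,"tz": 8.7,"wx": -6.6,"wy": 29.6,"wz": -24.5}
  claw: 0.5

```text
time: 40.15
position: [0.5687, -0.1489, 0.1378]
ee_rot: [-0.001, -0.174, 0.985, 0.0]
force: [0.1, -0.5, 0.2]
finger_gap: 0.751
grasp_force: 0.0
```

```bash
python3 - <<'E'
from h import *
s=env.state();im=env.get_image('wrist');cm=cam('wrist',s);s2=env.state();print(s['position'],s2['position'],s['joint_positions'].round(2),s['finger_gap'])
for c in blobs(im,(0,120,80),(8,255,255),300)[:3]:
    u,r=cv2.minEnclosingCircle(c);print(np.round(u),round(r,1),ray(cm,u,.088)[0].round(4))
go([.5692,-.1504,.061],20,0)
E
```

```text
[ 0.56865744 -0.14888816  0.1377795 ] [ 0.5688452  -0.14887662  0.13823046] [ 0.51  0.45 -0.45  1.74  0.22  1.01  1.9 ] 0.7510016220223836
[326. 209.] 27.7 [ 0.5684 -0.1504  0.088 ]
[ 24. 284.] 30.7 [ 0.7045 -0.3476  0.088 ]
[ 21. 359.] 31.1 [ 0.7743 -0.3417  0.088 ]
t [ 0.01 -0.16  7.72] w [ 0.03 -0.05  0.1 ]
```

Call:
servo_tool:
  deltas:
    - {"tx": 0,"ty": -0.1,"tz": 2,"wx": 0,"wy": 0,"wz": 0}
    - {"tx": 0,"ty": -0.15,"tz": 4,"wx": 0,"wy": 0,"wz": 0}
    - {"tx": 0,"ty": -0.15,"tz": 5.5,"wx": 0,"wy": 0,"wz": 0}
    - {"tx": 0,"ty": -0.15,"tz": 6.5,"wx": 0,"wy": 0,"wz": 0}
    - {"tx": 0,"ty": -0.15,"tz": 7.2,"wx": 0,"wy": 0,"wz": 0}
    - {"tx": 0,"ty": -0.15,"tz": 7.6,"wx": 0,"wy": 0,"wz": 0}
    - {"tx": 0,"ty": -0.15,"tz": 7.7,"wx": 0,"wy": 0,"wz": 0}
    - {"tx": 0,"ty": -0.15,"tz": 7.7,"wx": 0,"wy": 0,"wz": 0}

```text
time: 41.2
position: [0.5701, -0.1512, 0.0605]
ee_rot: [-0.001, -0.174, 0.985, 0.001]
force: [0.1, 0.4, 0.7]
finger_gap: 0.748
grasp_force: 0.0
```

Call:
servo_tool:
  deltas:
    - {"tx": 0,"ty": 0,"tz": 0,"wx": 0,"wy": 0,"wz": 0}
    - {"tx": 0,"ty": 0,"tz": 0,"wx": 0,"wy": 0,"wz": 0}
    - {"tx": 0,"ty": 0,"tz": 0,"wx": 0,"wy": 0,"wz": 0}
    - {"tx": 0,"ty": 0,"tz": 0,"wx": 0,"wy": 0,"wz": 0}
    - {"tx": 0,"ty": 0,"tz": 0,"wx": 0,"wy": 0,"wz": 0}
    - {"tx": 0,"ty": 0,"tz": 0,"wx": 0,"wy": 0,"wz": 0}
    - {"tx": 0,"ty": 0,"tz": 0,"wx": 0,"wy": 0,"wz": 0}
    - {"tx": 0,"ty": 0,"tz": 0,"wx": 0,"wy": 0,"wz": 0}
  claw: -1

```text
time: 42.2
position: [0.5698, -0.1507, 0.0603]
ee_rot: [-0.001, -0.174, 0.985, 0.001]
force: [-1.6, 3.6, 2.5]
finger_gap: 0.445
grasp_force: 30.0
```

Call:
servo_tool:
  deltas:
    - {"tx": 0,"ty": 0,"tz": 0,"wx": 0,"wy": 0,"wz": 8}
    - {"tx": 0,"ty": 0,"tz": 0,"wx": 0,"wy": 0,"wz": 17}
    - {"tx": 0,"ty": 0,"tz": 0,"wx": 0,"wy": 0,"wz": 26}
    - {"tx": 0,"ty": 0,"tz": 0,"wx": 0,"wy": 0,"wz": 35}
    - {"tx": 0,"ty": 0,"tz": 0,"wx": 0,"wy": 0,"wz": 44}
    - {"tx": 0,"ty": 0,"tz": 0,"wx": 0,"wy": 0,"wz": 52}
    - {"tx": 0,"ty": 0,"tz": 0,"wx": 0,"wy": 0,"wz": 57}
    - {"tx": 0,"ty": 0,"tz": 0,"wx": 0,"wy": 0,"wz": 57}

```text
time: 43.2
position: [0.5697, -0.1514, 0.0604]
ee_rot: [-0.001, 0.316, 0.949, -0.0]
force: [-2.0, 0.4, 3.1]
finger_gap: 0.441
grasp_force: 30.0
```

Call:
servo_tool:
  deltas:
    - {"tx": 0,"ty": 0,"tz": 0,"wx": 0,"wy": 0,"wz": 0}
    - {"tx": 0,"ty": 0,"tz": 0,"wx": 0,"wy": 0,"wz": 0}
    - {"tx": 0,"ty": 0,"tz": 0,"wx": 0,"wy": 0,"wz": 0}
    - {"tx": 0,"ty": 0,"tz": 0,"wx": 0,"wy": 0,"wz": 0}
    - {"tx": 0,"ty": 0,"tz": 0,"wx": 0,"wy": 0,"wz": 0}
    - {"tx": 0,"ty": 0,"tz": 0,"wx": 0,"wy": 0,"wz": 0}
    - {"tx": 0,"ty": 0,"tz": 0,"wx": 0,"wy": 0,"wz": 0}
    - {"tx": 0,"ty": 0,"tz": 0,"wx": 0,"wy": 0,"wz": 0}
  claw: 0.5

```text
time: 44.2
position: [0.57, -0.1512, 0.0603]
ee_rot: [-0.001, 0.317, 0.949, 0.0]
force: [-1.2, -0.7, 0.2]
finger_gap: 0.75
grasp_force: 0.0
```

Call:
servo_tool:
  deltas:
    - {"tx": 0,"ty": 0,"tz": -1,"wx": 0,"wy": 0,"wz": 0}
    - {"tx": 0,"ty": 0,"tz": -3,"wx": 0,"wy": 0,"wz": 0}
    - {"tx": 0,"ty": 0,"tz": -6,"wx": 0,"wy": 0,"wz": 0}
    - {"tx": 0,"ty": 0,"tz": -9,"wx": 0,"wy": 0,"wz": 0}
    - {"tx": 3,"ty": 0,"tz": -13,"wx": 0,"wy": 0,"wz": 0}
    - {"tx": 6,"ty": 0,"tz": -15,"wx": 0,"wy": 0,"wz": 0}
    - {"tx": 6,"ty": 0,"tz": -15,"wx": 0,"wy": 0,"wz": 0}
    - {"tx": 6,"ty": 0,"tz": -15,"wx": 0,"wy": 0,"wz": 0}

```text
time: 45.2
position: [0.5225, -0.1158, 0.2106]
ee_rot: [-0.001, 0.317, 0.948, -0.0]
force: [-0.0, -0.5, -0.2]
finger_gap: 0.754
grasp_force: 0.0
```

```bash
python3 - <<'E'
from h import *
s=env.state();print(s['position'],s['force'])
t=env.get_image('top');w=env.get_image('wrist');cv2.imwrite('pics/t9.png',t);cv2.imwrite('pics/w11.png',w);cm=cam('wrist',s)
a=cv2.imread('pics/top0.png');b=cv2.imread('pics/t4.png')
# white marks on the red head: angle about the head's centre, mod 120 deg
def marks(im,lo,hi,cen,rad):
    h=cv2.cvtColor(im,cv2.COLOR_BGR2HSV);out=[]
    yy,xx=np.mgrid[0:400,0:640];d=np.hypot(xx-cen[0],yy-cen[1]);m=(d<.85*rad)&(d>.3*rad)
    wgt=np.clip(200-h[:,:,1].astype(float),0,None)*m;th=np.arctan2(-(yy-cen[1]),xx-cen[0])
    return np.degrees(np.angle((wgt*np.exp(3j*th)).sum()))/3, abs((wgt*np.exp(3j*th)).sum())/wgt.sum()
for n,im in(('start',a),('latched',b),('now',t)):
    c=[c for c in blobs(im,(0,100,80),(8,255,255),60) if abs(cv2.boundingRect(c)[0]-392)<15 and abs(cv2.boundingRect(c)[1]-188)<15]
    if c:
        u,r=cv2.minEnclosingCircle(c[0]);print(n,np.round(u,1),round(r,1),marks(im,0,0,u,r))
d=cv2.absdiff(a,t).max(2);d[:, :]=cv2.medianBlur(d,3)
for c in cv2.findContours((d>45).astype(np.uint8),cv2.RETR_EXTERNAL,cv2.CHAIN_APPROX_NONE)[0]:
    if cv2.contourArea(c)>25:print('changed',cv2.boundingRect(c))
for c in blobs(w,(0,120,80),(8,255,255),300)[:3]:
    u,r=cv2.minEnclosingCircle(c);print(np.round(u),round(r,1),ray(cm,u,.0935)[0].round(4),marks(w,0,0,u,r))
E
```

```text
[ 0.5225154  -0.11576717  0.21057481] [-0.03213206 -0.5363648  -0.15277477]
start [397.8 194.7] 6.8 (np.float64(-31.819954396453806), np.float64(0.3678845862468117))
latched [397.7 195. ] 6.7 (np.float64(7.513431442861813), np.float64(0.38029438557283135))
changed (409, 388, 78, 12)
changed (577, 349, 63, 51)
changed (407, 227, 77, 154)
changed (231, 212, 14, 16)
changed (341, 204, 9, 9)
changed (295, 201, 9, 9)
changed (463, 167, 38, 37)
changed (362, 167, 93, 68)
changed (448, 166, 11, 7)
changed (452, 129, 36, 9)
changed (496, 126, 20, 10)
changed (457, 82, 46, 36)
[432. 264.] 44.2 [ 0.6414 -0.0808  0.0935] (np.float64(-20.830114694996233), np.float64(0.06580124702658423))
[228. 264.] 44.2 [ 0.5223 -0.2393  0.0935] (np.float64(-39.41436211064886), np.float64(0.05942625614383715))
[330. 248.] 21.3 [ 0.5681 -0.1497  0.0935] (np.float64(-55.525156323200235), np.float64(0.43052951826475777))
```

```bash
python3 -c "
from rig import env
print(env.sign_off())"
```

```text
the job is handed in; nothing more can be done
None
```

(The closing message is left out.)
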